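# Draw out the filter tray with the hook and blow it off

## Task

Take the puller hook from under the low riser, hook its prong into the finger hole of the dust extractor's filter tray and pull the tray all the way out to its stop, touching the tray with nothing but the hook. Lay the hook down on the bench, and only then squeeze the blow gun's trigger past its first pressure point fully into the second stage, hold it there for a second and let it go. Leave the tray out, and do not disturb the other things on the bench.

Things in the scene. Friction and masses are not known exactly. Their poses are not given: they have to be found in the camera images.
- hook: Puller hook, 170 mm long, standing by itself on its flat underside, prong down. Origin: on the underside below the handle's middle; z up, y along the tool towards the prong. Wooden handle 24 wide (x), 80 long (y -40 to 40), 30 high. Square steel shank 8 x 8 at height 22 to 30, from the handle to y = 125. Mass about 0.16 kg, mostly handle.
- hook_tip (a point): Lower end of the hook's prong, at (0, 125, 1) in the hook's frame. The prong is a round pin of 8 diameter going straight down from the shank's end. At the start only the last 50 to 65 mm of shank and prong stick out of the riser, so the hook can be taken there only by the shank.
- hook_handle (a point): Middle of the hook's handle, 20 above its underside. The handle starts under the riser. To get the prong into the finger hole under the hood, the hook must be held here.
- riser: Low wooden riser (shelf) fixed to the bench, 260 wide (x), 180 deep, open to its own +y. Origin: bench level under the middle of its front edge; it extends to y = -180. Board underside at 42, top at 54; side panels 14 thick, a back panel at y = -170. A mug and a carton (70 high) stand on its rear half.
- extractor: Bench dust extractor, fixed, a grey box 260 wide (x), 240 deep, 200 high. Origin: bench level under the middle of its front face, which is the plane y = 0 and looks to its own -y; the box fills y = 0 to 240. A hood plate stands out over the tray (see hood_edge) and a clamped blow gun stands beside it (see gun_mid; its foot is 75 x 70 at x -150, y -46).
- hood_edge (a point): Middle of the hood's front edge, on its underside, at (0, -88, 92) in the extractor's frame. The hood is a level steel plate 8 thick, x -62 to 62, y -88 to 0, with a 26 x 48 sight window at y -48 to 0 over the finger hole. The space under it is open to the front and both sides.
- tray_hole (a point): Centre of the tray's finger hole, at the upper face of its tab, 42 above the bench. With the tray in, it is 66 behind the hood's front edge. The hole goes right through, 18 long (y) by 20 wide (x), and lies 22 out from the tray's front panel (panel height 28 to 62).
- tray: The filter tray, steel, sliding along the extractor's -y from 0 (in) to a stop 100 out, about 3 N friction; it starts 0 to 12 out. Its frame is the extractor's, shifted with the tray. On its front is a tab, a level plate 5 thick (height 37 to 42), 44 wide, standing 40 out, free space beneath, with the finger hole in it.
- gun_mid (a point): Middle of the blow gun's grip and trigger, at (-150, -46, 120) in the extractor's frame; squeeze along the extractor's x. The fixed upright grip is a black bar at x -176 to -150, 28 wide in y, height 86 to 158, with a small brass stub up to 168. Below, up to height 90, is the barrel, its nozzle pointing to +x under the hood.
- trigger (a joint): First stage of the trigger, m: 0 free, 0.005 at the pressure point; light spring, 1 to 4 N. The trigger is an upright blade at extractor x -134 to -124 when free, 20 wide in y, height 96 to 146, sliding to -x, towards the grip. Grip and trigger are 52 over all, 42 with the trigger fully home.
- valve (a joint): Second stage of the trigger, m, moving on top of the first: it begins only beyond 9 N and is fully in at 0.005 with 13 N. Both return by spring.
- jar: Bystander: glass jar, 48 diameter, 75 high; origin under its centre.
- can: Bystander: metal can, 48 diameter, 85 high; origin under its centre.
- spool: Bystander: brass cylinder, 48 diameter, 60 high; origin under its centre.
- cup: Bystander: white cup, 52 diameter, 70 high; origin under its centre.
- mug: Bystander: dark mug, 72 diameter, 85 high, on the riser; origin under its centre.
- wrench: Bystander: wrench lying behind the riser, along its x; origin under its middle.
- bar: Bystander: steel bar 40 x 100 x 30 high; origin under its centre.

How it is judged:
On the way, in this order (a step that is already met when the one before it is completed fails the run):
1. the hook is drawing the tray out by its finger hole (y of tray_hole in the frame of extractor below -0.047 m and contact force between hook and tray above 0.5 N and horizontal distance between hook_tip and tray_hole below 0.012 m).
2. the tray is out at its stop, to within 15 mm (y of tray_hole in the frame of extractor below -0.107 m), for 0.2 s.
3. the hook lies released and still on the bench (height (world z) of hook below 0.03 m and linear speed of hook below 0.02 m/s and contact force between the fingers and hook below 0.1 N), for 0.2 s.
4. the trigger is held fully in its second stage (value of joint trigger above 0.004 m and value of joint valve above 0.0038 m), for 0.5 s.
At the end, for the whole second after the job is handed in: The tray stands at least 85 mm out (stop at 100), the hook lies still and released on the bench (origin below 30 mm) and off the tray, the trigger is released (both stages back, within 1.5 mm) and the other things are still (all of step 3 and y of tray_hole in the frame of extractor below -0.107 m and contact force between hook and tray below 0.1 N and value of joint valve below 0.001 m and value of joint trigger below 0.0015 m and linear speed of each of jar, can, spool, cup, mug, wrench, bar below 0.02 m/s); the robot touches nothing.
It fails at once if the full blast is given while the tray is not out (under 80 mm) (value of joint valve above 0.002 m and y of tray_hole in the frame of extractor above -0.102 m).
It fails at once if the gripper or arm touches the tray (contact force between any of the fingers, the arm and tray above 1 N).
It fails at once if one of the other things is moved more than 30 mm or tipped (distance of any of jar, can, spool, cup, mug, wrench, bar from where it was at the start of the episode above 0.03 m or angle between any of jar, can, spool, cup, mug, wrench, bar's own z axis and vertical above 0.5 rad).
It also fails if it takes over 67 s, if anything falls off the work surface, if the arm or the gripper's body presses on something with over 40 N, if the wrist force passes 120 N, or if a joint passes its speed limit or range.

## Robot

A 7-joint arm with a two-finger parallel gripper is mounted at the origin on the work surface. World frame = base frame: x ahead of the robot, y to its left, z up, the work surface at z = 0. Lengths are in m, angles in rad, forces in N, time in s.
With the tool pointing down it reaches from about 0.425 to 0.925 m from the base axis. Payload 6.8 kg.
Tool frame: the origin (TCP) lies on the front face of the gripper's body, between the roots of the fingers; the fingertips stand 73 mm ahead of it and the grasp point (between the pads) lies 54 mm ahead of it; z points along the fingers, x is the direction in which the jaws open and shut, and the axes are right-handed (so a half turn about z gives the same grasp; the last joint's range is limited). The gripper opens to 85 mm and grips with 20 to 120 N. Pads are 22 mm wide; open, the fingers measure 114 mm over their backs; the gripper's body (76 mm by 85 mm) begins 54 mm behind the grasp point. The pads swing forward as they close: fully open they stand 13 mm farther back than shut.
Start: joints at [-1.293, 0.477, 0.022, 1.555, -0.011, 1.109, -0.083], TCP at [0.254, 0.625, 0.304] pointing down, gripper open.
Joint ranges: [-2.96, 2.96], [-0.34, 2.1], [-1.41, 1.46], [0.24, 2.44], [-1.37, 4.51], [0.17, 1.92], [-2.96, 2.96]. Speed limits (rad/s): [2.39, 2.39, 3.14, 3.14, 3.14, 3.14, 3.14].

## Interface

Orientations are given as a unit quaternion [w, x, y, z].
In Python, from station import get_obs, read_camera, hand_in gives the robot as it stands. The module is installed in compiled form; this text tells all that it offers.
- The arm moves only by the shell command python3 -m creep 'ROWS' [FORCE]. ROWS is JSON, a list that holds one entry, the list of rows, each a list of 7 numbers: the turn, a rotation vector about the tool's x, y, z in rad, then the shift along the tool's x, y, z in m, then the finger opening in m, from 0 to 0.0854. A call has 1 to 20 rows; each row shifts and turns the pose as measured when the row begins, along the tool's axes as they then stand; what a row does not reach is not made up. A row lasts 1/12 s, in which the tool goes at most 41.7 mm and 7.16 degrees, less where a joint would pass 70% of its speed; a pose out of reach is approached as far as the arm can. A call is refused whole if a number of a shift passes 0.0417 or a number of a turn 0.125, either way. A call with a gripper value outside its range is refused whole. The fingers move at their own pace and stop on an object; FORCE is the grip in N (left out, the last holds). Time passes only in rows, so rows that do not move let the fingers close. It gives the time, the measured TCP pose, the force and the opening at its end, in the units of the state.
- get_obs(): the state, without advancing time (a new reading comes with each control period).
- read_camera(name): name is "scene" or "top" or "wrist"; returns a dict with "color" (480x640x3 uint8, red, green, blue), "range_z" (480x640 float32, m along the optical axis (not along the pixel's ray), 0 where there is no reading), "fovy" (degrees; the focal length in pixels is half the picture's height over the tangent of half this angle, whatever the lens; pixels are square), "cx", "cy" (the principal point, pixels), "rvec" (rotation vector, rad) and "tvec" (3), from world to camera coordinates, as OpenCV has them. Camera axes: x right, y down, z forward; pixel columns grow to the right and rows downward; lengths in m; the calibration is good to about 2 mm. A picture is of the moment at which its call begins.
- hand_in(): hands the job in, once; it reports no verdict.
The state is a dict: "t": time; "q": joint angles; "joint_vel": joint speeds; "joint_torque": joint torques, N m; "eef_pos": TCP position; "tool_rot": TCP orientation; "contact_force": force on the tool from outside, world axes, zero at the start; "torque": the same for the moment, N m; "gripper_width": opening from 0.0 (shut) to 1.0 (fully open).
Only numpy, scipy, OpenCV 4.12 (cv2) and the standard library are available. Lean on these libraries where they do the work, as an engineer would, in place of code of your own. Each camera call takes 0.05 s, during which the arm holds its last target.

## Working session

There is one attempt and no reset: what is moved stays moved. The work goes in short steps, Python scripts to look and compute and a shell command to move; the robot and the scene stay as the last step left them, time stands still between calls to the robot, and variables do not carry over. Pictures are saved under pics/ and viewed, and the job is handed in when it is done.

```bash
mkdir -p pics; ls
python3 - <<'E'
from station import *
import cv2,numpy as np
print(get_obs())
for n in ["scene","top","wrist"]:
    c=read_camera(n); cv2.imwrite(f"pics/{n}0.png",c["color"][:,:,::-1]); print(n,c["fovy"],c["cx"],c["cy"],c["rvec"],c["tvec"])
    np.savez(f"{n}0.npz",**c)
E
```

```text
pics
{'t': 0.0, 'q': array([-1.29310261,  0.47777515,  0.02234489,  1.55643345, -0.01149017,
        1.10929254, -0.08311037]), 'joint_vel': array([-9.72437103e-04,  5.21697478e-04, -5.27999034e-04, -1.46692680e-03,
        1.68074927e-03,  4.81678003e-05, -6.46335427e-04]), 'joint_torque': array([-7.89733258e-04, -5.96428657e+01,  1.60774883e+00, -2.81208497e+01,
        1.24125404e-02,  8.97985505e-03,  2.85627607e-05]), 'eef_pos': array([0.25383822, 0.62496683, 0.30295003]), 'tool_rot': array([ 5.54564773e-04,  8.29542990e-01,  5.58442151e-01, -6.96228934e-04]), 'contact_force': array([-0.79146246, -0.29504042,  0.1829198 ]), 'torque': array([ 0.01139488, -0.01784758,  0.01127642]), 'gripper_width': 1.0010342319488748}
scene 49.720601777735865 322.60120428469844 242.18128092023994 [ 2.12654344  1.65260601 -0.4471753 ] [-0.05898192 -0.47824323  1.49283037]
top 42.977976595381904 317.1881529605795 237.24431901144504 [ 2.15566224 -2.20642384  0.12282945] [-0.08868311  0.59681175  1.37087467]
wrist 66.76948440698318 316.98515207135665 239.49756079861504 [-2.37425363 -1.59885317 -0.25808155] [-0.67233964 -0.04056363  0.38079514]
```

View pics/scene0.png

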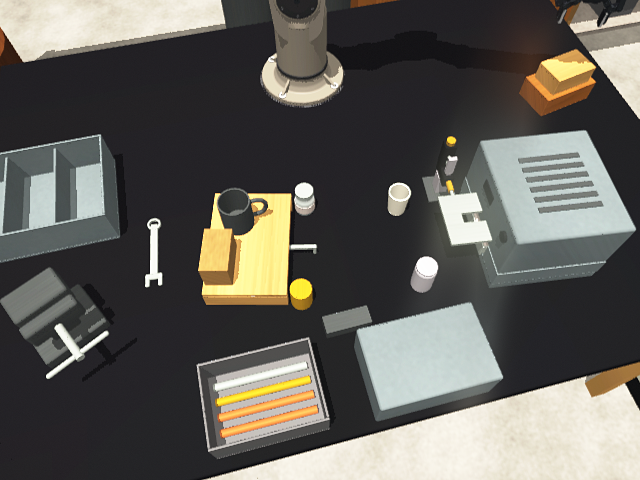

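View pics/top0.png

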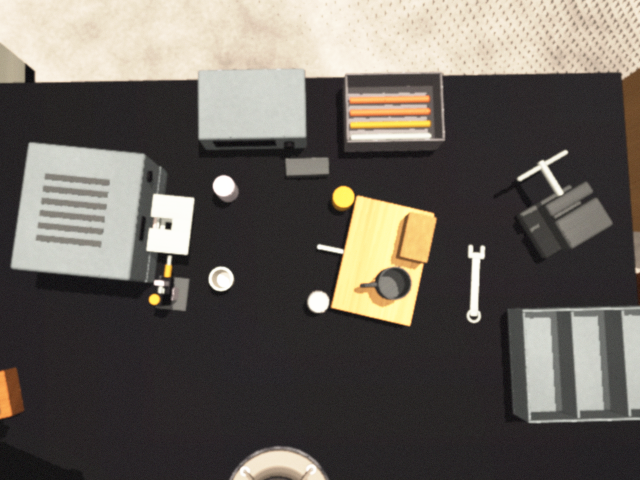

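View pics/wrist0.png

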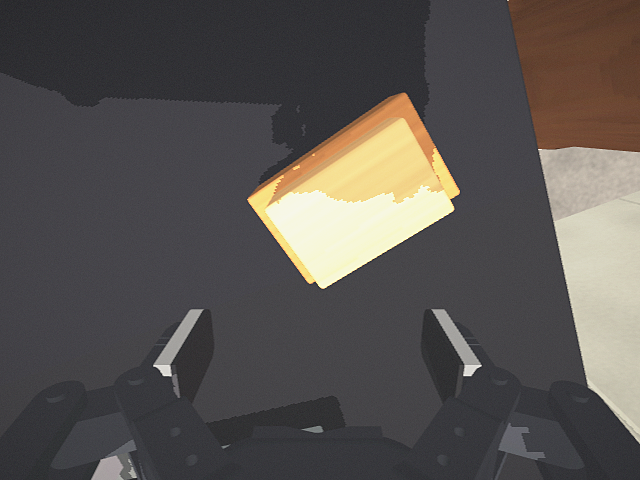

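The scene view shows the riser at (250,245) with the shank sticking out at (303,247). The extractor is at (550,200), its white hood at (465,215) and the gun at (449,165). In the top view, the prong is at about (320,247), the shank runs to (345,250), and the hood is at (172,225). Next I'll turn these into positions.

```bash
cat > h.py <<'E'
import numpy as np,cv2
from scipy.spatial.transform import Rotation as R
def f(c): return 240/np.tan(np.radians(float(c["fovy"]))/2)
def cloud(c):
    F=f(c); z=c["range_z"]; v,u=np.mgrid[0:480,0:640]
    P=np.stack([(u-c["cx"])/F*z,(v-c["cy"])/F*z,z],-1)
    Rm=R.from_rotvec(c["rvec"]).as_matrix()
    W=(P-c["tvec"])@Rm
    W[z==0]=np.nan
    return W
def proj(c,p):
    Rm=R.from_rotvec(c["rvec"]).as_matrix(); q=np.atleast_2d(p)@Rm.T+c["tvec"]
    return np.c_[q[:,0]/q[:,2]*f(c)+c["cx"],q[:,1]/q[:,2]*f(c)+c["cy"]]
def rect(W,m):
    p=W[m][:,:2]*1000; (c,s,a)=cv2.minAreaRect(p.astype(np.float32)); return np.round(c,1),np.round(s,1),round(a,1)
E
python3 - <<'E'
from h import *
t=np.load("top0.npz"); W=cloud(t); s=np.load("scene0.npz"); S=cloud(s)
v,u=np.mgrid[0:480,0:640]
def box(a,b,c,d,lo,hi,W=W): return (u>=a)&(u<b)&(v>=c)&(v<d)&(W[...,2]>lo)&(W[...,2]<hi)
def show(n,m,W=W): print(n,m.sum(),*rect(W,m),"z",np.round(np.nanmedian(W[m][:,2]),4))
show("extr top",box(0,170,130,290,.19,.21))
show("hood",box(145,200,185,262,.09,.11))
show("riser",box(320,450,180,330,.045,.06))
m=box(310,350,235,262,.015,.04); show("shank",m); 
for n,b in dict(jar=(305,332,288,316),can=(210,242,172,206),spool=(328,358,183,214),cup=(205,238,262,296),bar=(280,332,152,182),gun=(140,195,275,312),wrench=(460,490,240,325)).items():
    m=box(*b,.02 if n!="wrench" else .003,.25); zt=np.nanmax(W[m][:,2]); m2=m&(W[...,2]>zt-.008); show(n,m2)
# scene
show("hoodS",box(430,500,185,250,.093,.107,S),S)
show("shankS",box(285,325,235,262,.015,.04,S),S)
show("tabS",box(440,500,220,270,.036,.048,S),S)
show("extS",box(470,640,120,250,.19,.21,S),S)
show("gunS",box(425,475,130,200,.15,.18,S),S)
m=box(310,350,235,262,.015,.04); print(np.round(W[m]*1000)[::6].tolist())
E
python3 - <<'E'
from h import *
import cv2
for n,(a,b,c,d) in dict(scene=(400,520,120,290),top=(120,360,150,330)).items():
    im=cv2.imread(f"pics/{n}0.png")[c:d,a:b]; k=min(800/(b-a),600/(d-c)); k=int(k); cv2.imwrite(f"pics/{n}0z.png",cv2.resize(im,None,fx=k,fy=k))
E
```

```text
extr top 15232 [643.8 379.6] [241.2 260.1] 83.0 z 0.1996
hood 2217 [623.3 218.2] [ 90.6 169.1] 83.2 z 0.0995
riser 7238 [ 549.9 -225.7] [232.3 273.4] 76.0 z 0.0536
shank 100 [ 567.  -133.4] [60.7  8.5] 77.1 z 0.0298
jar 155 [ 447.2 -101.1] [41.7 39.4] 88.7 z 0.076
can 245 [708.  103.4] [42.8 42.2] 43.5 z 0.0854
spool 161 [ 676.7 -170.9] [63.7 44.4] 52.8 z 0.0614
cup 35 [502.9 112.1] [46.9 49.2] 83.0 z 0.0724
bar 333 [759.7 -82.8] [40.1 98.3] 1.7 z 0.0317
gun 78 [461.4 234.8] [19.1 18.3] 88.6 z 0.1676
wrench 257 [ 477.5 -466.1] [ 61.9 180.8] 88.7 z 0.009
hoodS 1986 [623.  221.2] [ 91.9 175.3] 83.0 z 0.1004
shankS 139 [ 566.8 -131.5] [59.4 10.5] 75.3 z 0.0295
tabS 87 [665.7 257.9] [ 29.2 132.6] 81.9 z 0.0425
extS 12519 [644.9 382.3] [242.2 261.9] 82.9 z 0.2006
gunS 159 [482.7 246.9] [75.3 30.2] 32.5 z 0.1595
[[577.0, -106.0, 26.0], [574.0, -113.0, 29.0], [572.0, -108.0, 32.0], [571.0, -122.0, 34.0], [570.0, -106.0, 32.0], [569.0, -120.0, 31.0], [569.0, -134.0, 32.0], [567.0, -115.0, 33.0], [567.0, -129.0, 30.0], [567.0, -143.0, 25.0], [565.0, -127.0, 29.0], [564.0, -140.0, 28.0], [564.0, -154.0, 31.0], [562.0, -138.0, 33.0], [562.0, -152.0, 24.0], [560.0, -147.0, 30.0], [559.0, -161.0, 32.0]]
```

View pics/scene0z.png

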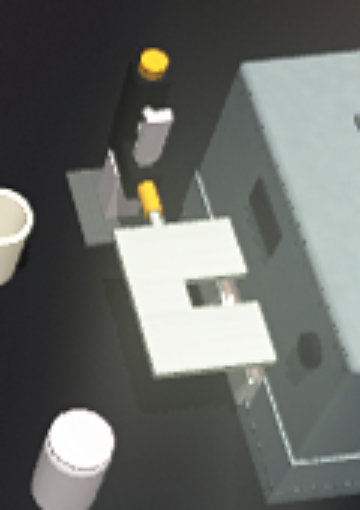

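View pics/top0z.png

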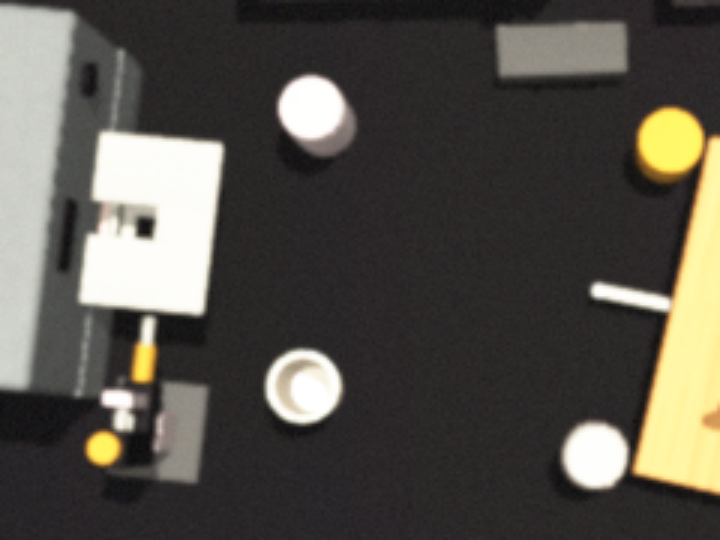

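Run:
```python
from h import *
t=np.load("top0.npz"); W=cloud(t); s=np.load("scene0.npz"); S=cloud(s)
O=np.array([629.9,261.9])/1000; a=np.radians(-7); ex=np.array([np.cos(a),np.sin(a)]); ey=np.array([-np.sin(a),np.cos(a)])
for n,W in (("top",W),("scene",S)):
    L=np.stack([(W[...,:2]-O)@ex,(W[...,:2]-O)@ey,W[...,2]],-1)*1000
    m=(abs(L[...,0])<16)&(L[...,1]>-60)&(L[...,1]<10)&(L[...,2]<80)
    print(n,np.round(L[m][::2 if n=="top" else 2]).astype(int).tolist()[:120])
    h=(L[...,2]>95)&(L[...,2]<106)&(abs(L[...,0])<100)&(L[...,1]>-110)&(L[...,1]<-20); print(np.nanpercentile(L[h],[1,99],axis=0).round())
w=np.load("wrist0.npz"); Rm=R.from_rotvec(w["rvec"]).as_matrix(); C=-Rm.T@w["tvec"]
q=np.array([ 5.54564773e-04,  8.29542990e-01,  5.58442151e-01, -6.96228934e-04]); T=R.from_quat(q[[1,2,3,0]]).as_matrix()
print("cam in tool",T.T@(C-[0.25383822, 0.62496683, 0.30295003]), (Rm@T).round(2))
print(T.round(3))
p=[(O-(22+d)*1e-3*ey) for d in (0,12)]
print([proj(t,[[*x,.042]]) for x in p])
```

```text
top [[13, 0, 78], [15, 3, 48], [14, -7, 63], [15, -10, 58], [12, 5, 48], [12, 0, 53], [12, -7, 60], [13, -9, 51], [14, -11, 43], [15, -16, 44], [16, -20, 40], [16, -25, 45], [10, 5, 51], [10, 0, 52], [10, -7, 60], [12, -9, 44], [12, -14, 44], [13, -18, 41], [13, -22, 42], [14, -27, 42], [14, -31, 41], [5, 1, 70], [8, 3, 48], [10, 2, 33], [7, -10, 62], [9, -10, 45], [10, -14, 43], [10, -19, 46], [11, -23, 41], [12, -27, 40], [12, -31, 39], [3, 0, 73], [5, 1, 53], [7, 2, 33], [5, -9, 58], [7, -11, 46], [8, -14, 41], [8, -19, 44], [13, -11, -6], [10, -26, 37], [9, -33, 45], [1, 0, 72], [3, 0, 55], [3, -4, 56], [4, -8, 53], [5, -10, 42], [6, -14, 42], [10, -11, -1], [11, -15, 0], [11, -20, 0], [12, -25, 1], [-2, -1, 77], [0, 0, 57], [0, -7, 63], [1, -10, 60], [3, -9, 38], [3, -15, 45], [4, -19, 40], [8, -13, -1], [9, -17, -3], [9, -23, -1], [-1, 7, 44], [-1, 2, 47], [-2, -6, 60], [-1, -8, 51], [1, -9, 35], [1, -15, 42], [2, -19, 39], [6, -13, -3], [7, -17, -5], [7, -23, 0], [-4, 7, 44], [-4, 0, 52], [-5, -8, 65], [-3, -9, 54], [-1, -10, 38], [-1, -16, 45], [0, -19, 39], [4, -14, -2], [4,
[... 593 characters left out ...]
, -2], [0, -58, 6], [-1, -58, -1], [3, -56, 5], [3, -58, 2], [5, -58, 0], [13, -7, 2], [13, -2, 1], [13, 2, 1], [8, -59, 1], [9, -54, 2], [13, -27, 2], [10, -19, -5], [12, -16, -1], [12, -11, -3], [13, -6, -2], [15, -3, 0], [9, -58, -2], [10, -54, -1], [13, -46, 2], [12, -40, -1], [13, -35, -1], [14, -31, 0], [15, -25, 1], [16, -15, 0], [12, -56, -3], [14, -53, 0], [16, -31, -2], [15, -53, -2]]
[[-62. -86.  95.]
 [ 61. -21. 105.]]
cam in tool [-0.00183509 -0.08212436 -0.07020066] [[ 1.   -0.   -0.  ]
 [-0.    0.95 -0.32]
 [ 0.    0.32  0.95]]
[[ 0.376  0.927 -0.001]
 [ 0.927 -0.376 -0.002]
 [-0.002  0.    -1.   ]]
[array([[166.06609842, 225.77549793]]), array([[171.33552118, 226.29996175]])]
```

```bash
cat >> h.py <<'E'
def togo(pos,yaw=None,tilt=None):
    "prints shift (tool axes, m) and turn to reach world pos with tool x at world yaw deg, tool down"
    from station import get_obs
    o=get_obs(); q=o["tool_rot"]; T=R.from_quat(q[[1,2,3,0]]).as_matrix()
    print("t",o["t"].round(2) if hasattr(o["t"],'round') else o["t"],"pos",o["eef_pos"].round(4),"yaw",np.degrees(np.arctan2(T[1,0],T[0,0])).round(2),"z",T[:,2].round(4),"F",o["contact_force"].round(1),"w",round(o["gripper_width"],3),"q",o["q"].round(2))
    if pos is None: return
    if yaw is None: yaw=np.degrees(np.arctan2(T[1,0],T[0,0]))
    y=np.radians(yaw); G=np.array([[np.cos(y),np.sin(y),0],[np.sin(y),-np.cos(y),0],[0,0,-1]])
    print("turn(rv,tool)",R.from_matrix(T.T@G).as_rotvec().round(4),"shift now",(T.T@(np.array(pos)-o["eef_pos"])).round(4),"shift after turn",(G.T@(np.array(pos)-o["eef_pos"])).round(4))
E
python3 -m creep '[[[0,0,0.12,0,0,0,0.06],[0,0,0.12,0,0,0,0.06],[0,0,0.12,0,0,0,0.06],[0,0,0.12,0,0,0,0.06],[0,0,0.12,0,0,0,0.06],[0,0,0.12,0,0,0,0.06],[0,0,0.12,0,0,0,0.06],[0,0,0.12,0,0,0,0.06],[0,0,0.12,0,0,0,0.06],[0,0,0.12,0,0,0,0.06],[0,0,0.12,0,0,0,0.06],[0,0,0.12,0,0,0,0.06]]]'
python3 - <<'E'
from h import *
togo([0.568,-0.128,0.2],-14)
E
```

```text
t: 1.15
eef_pos: [0.2529, 0.6226, 0.2981]
tool_rot: [0.005, 0.988, -0.155, -0.001]
contact_force: [-0.8, -0.5, 1.1]
gripper_width: 0.702
t 1.15 pos [0.2529 0.6226 0.2981] yaw -17.8 z [-0.0041 -0.0099 -0.9999] F [-0.8 -0.5  1.1] w 0.702 q [-1.52  0.5   0.35  1.58 -0.19  1.11 -1.44]
turn(rv,tool) [ 0.0107  0.0012 -0.0664] shift now [0.5296 0.6173 0.1043] shift after turn [0.4873 0.6521 0.0981]
```

```bash
python3 -m creep '[[[0.01,0,-0.033,0,0,0,0.06],[0,0,-0.033,0.022,0.03,0,0.06],[0,0,0,0.022,0.03,0,0.06],[0,0,0,0.022,0.03,0,0.06],[0,0,0,0.022,0.03,0,0.06],[0,0,0,0.022,0.03,0,0.06],[0,0,0,0.022,0.03,0,0.06],[0,0,0,0.022,0.03,0,0.06],[0,0,0,0.022,0.03,0,0.06],[0,0,0,0.022,0.03,0,0.06],[0,0,0,0.022,0.03,0,0.06],[0,0,0,0.022,0.03,0,0.06],[0,0,0,0.022,0.03,0,0.06],[0,0,0,0.022,0.03,0,0.06],[0,0,0,0.022,0.03,0,0.06],[0,0,0,0.022,0.03,0,0.06],[0,0,0,0.022,0.03,0,0.06],[0,0,0,0.022,0.03,0,0.06],[0,0,0,0.022,0.03,0,0.06],[0,0,0,0.022,0.03,0,0.06]]]'
python3 - <<'E'
from h import *
togo([0.568,-0.128,0.2],-14)
E
```

```text
t: 2.82
eef_pos: [0.5626, -0.0347, 0.293]
tool_rot: [-0.005, 0.999, -0.052, 0.003]
contact_force: [0.1, 0.5, 0.5]
gripper_width: 0.7
t 2.8167 pos [ 0.5626 -0.0347  0.293 ] yaw -5.95 z [ 0.0067  0.0102 -0.9999] F [0.1 0.5 0.5] w 0.7 q [-0.54  0.34  0.63  1.87 -0.25  0.99  0.09]
turn(rv,tool) [-0.0113 -0.0049  0.1405] shift now [0.0145 0.0932 0.092 ] shift after turn [0.0278 0.0892 0.093 ]
```

```bash
python3 -m creep '[[[-0.006,0,0.07,0,0,0,0.04],[-0.005,0,0.07,0.009,0.029,0.03,0.04],[0,0,0,0.009,0.03,0.03,0.04],[0,0,0,0.009,0.03,0.03,0.04],[0,0,0,0,0,0,0.04],[0,0,0,0,0,0,0.04]]]'
python3 - <<'E'
from h import *
from station import *
togo([0.568,-0.128,0.2],-14)
c=read_camera("wrist"); cv2.imwrite("pics/w1.png",c["color"][:,:,::-1]); np.savez("w1.npz",**c)
W=cloud(c); H=W[...,2]
m=(H>.018)&(H<.036)&(abs(W[...,0]-.567)<.05)&(W[...,1]>-.162)&(W[...,1]<-.08); print(m.sum(),rect(W,m),np.nanmedian(H[m]))
E
```

```text
t: 3.32
eef_pos: [0.5737, -0.1361, 0.2065]
tool_rot: [0.003, 0.994, -0.113, 0.007]
contact_force: [0.5, 0.8, 0.4]
gripper_width: 0.473
t 3.3167 pos [ 0.5737 -0.1361  0.2065] yaw -13.01 z [ 0.014  -0.0066 -0.9999] F [0.5 0.8 0.4] w 0.473 q [-0.33  0.5   0.6   1.89 -0.37  0.84  0.24]
turn(rv,tool) [ 0.0032 -0.0151  0.0173] shift now [-0.0074 -0.0066  0.0064] shift after turn [-0.0074 -0.0065  0.0065]
972 (array([ 564.7, -131.9]), array([61.9,  8. ]), 77.0) 0.030115424575682434
```

View pics/w1.png

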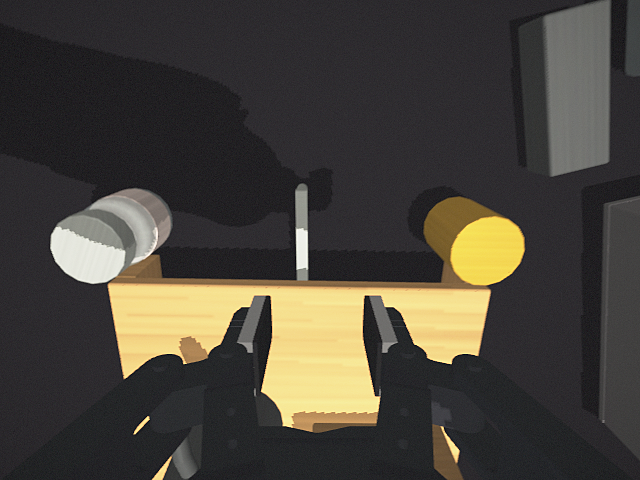

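The wrist view shows the bare shank from (302,185) to (302,280), between the jar (90,250) and the spool (475,240), with the riser edge at row 282. The target is between the pads with plenty of room.

```bash
python3 -m creep '[[[0.003,-0.015,0,-0.003,-0.008,0.02,0.04],[0,0,0,-0.003,-0.007,0.025,0.04],[0,0,0,0,0,0.02,0.04],[0,0,0,0,0,0,0.04],[0,0,0,0,0,0,0.04]]]'
python3 - <<'E'
from h import *
togo([0.567,-0.121,0.080],-13)
E
```

```text
t: 3.78
eef_pos: [0.5736, -0.1158, 0.1439]
tool_rot: [-0.001, 0.995, -0.104, 0.003]
contact_force: [0.6, -0.3, 1.9]
gripper_width: 0.468
t 3.7833 pos [ 0.5736 -0.1158  0.1439] yaw -11.98 z [ 0.0066  0.0017 -1.    ] F [ 0.6 -0.3  1.9] w 0.468 q [-0.31  0.59  0.53  1.93 -0.44  0.73  0.28]
turn(rv,tool) [-0.0031 -0.0061  0.0178] shift now [-0.0058  0.0066  0.0639] shift after turn [-0.0053  0.0065  0.0639]
```

```bash
python3 -m creep '[[[-0.003,-0.006,0.018,-0.005,0.006,0.02,0.04],[0,0,0,0,0,0.02,0.04],[0,0,0,0,0,0.015,0.04],[0,0,0,0,0,0.005,0.04],[0,0,0,0,0,0,0.04],[0,0,0,0,0,0,0.04]]]'
python3 - <<'E'
from h import *
from station import *
togo([0.567,-0.121,0.080],-13)
c=read_camera("wrist"); cv2.imwrite("pics/w2.png",c["color"][:,:,::-1])
E
```

```text
t: 4.28
eef_pos: [0.5743, -0.1176, 0.0921]
tool_rot: [-0.001, 0.994, -0.107, 0.007]
contact_force: [-0.1, -0.8, 0.4]
gripper_width: 0.471
t 4.2833 pos [ 0.5743 -0.1176  0.0921] yaw -12.29 z [ 0.0149  0.0013 -0.9999] F [-0.1 -0.8  0.4] w 0.471 q [-0.26  0.66  0.47  1.95 -0.5   0.63  0.32]
turn(rv,tool) [-0.0045 -0.0143  0.0125] shift now [-0.0066  0.005   0.012 ] shift after turn [-0.0063  0.005   0.0121]
```

View pics/w2.png

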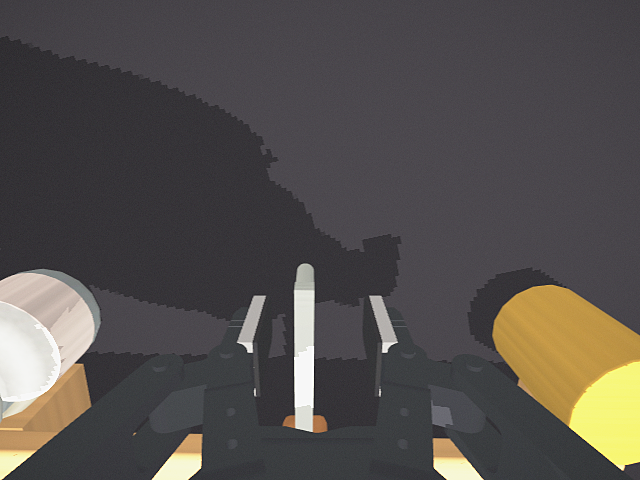

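The shank at column 305 lies between the pads (255 and 378), slightly left of centre. I'll nudge across, go down the last bit and grip.

```bash
python3 -m creep '[[[-0.004,-0.014,0.012,-0.007,0.005,0.008,0.04],[0,0,0,0,0,0.005,0.04],[0,0,0,0,0,0,0.04],[0,0,0,0,0,0,0.04]]]'
python3 - <<'E'
from h import *
togo([0.567,-0.121,0.080],-13)
E
```

```text
t: 4.67
eef_pos: [0.5678, -0.1215, 0.0813]
tool_rot: [-0.0, 0.994, -0.113, 0.002]
contact_force: [-0.5, -0.1, 0.6]
gripper_width: 0.468
t 4.6667 pos [ 0.5678 -0.1215  0.0813] yaw -13.0 z [ 0.0046  0.     -1.    ] F [-0.5 -0.1  0.6] w 0.468 q [-0.25  0.67  0.47  1.96 -0.51  0.62  0.33]
turn(rv,tool) [-0.001  -0.0045  0.    ] shift now [-0.0009 -0.0003  0.0013] shift after turn [-0.0008 -0.0003  0.0013]
```

```bash
python3 -m creep '[[[0,0,0,0,0,0,0],[0,0,0,0,0,0,0],[0,0,0,0,0,0,0],[0,0,0,0,0,0,0],[0,0,0,0,0,0,0],[0,0,0,0,0,0,0]]]' 40
python3 - <<'E'
from h import *
togo([0.567,-0.121,0.080],-13)
E
```

```text
t: 5.17
eef_pos: [0.5679, -0.1217, 0.0816]
tool_rot: [-0.0, 0.994, -0.113, 0.002]
contact_force: [-0.1, 0.3, -0.2]
gripper_width: 0.08
t 5.1667 pos [ 0.5679 -0.1217  0.0816] yaw -13.01 z [ 4.9e-03 -1.0e-04 -1.0e+00] F [-0.1  0.3 -0.2] w 0.08 q [-0.25  0.67  0.47  1.96 -0.51  0.62  0.33]
turn(rv,tool) [-0.001  -0.0048 -0.0001] shift now [-0.0011 -0.0005  0.0016] shift after turn [-0.0011 -0.0005  0.0016]
```

```bash
python3 -m creep '[[[0,0,0,0,-0.012,0,0],[0,0,0,0,-0.015,0,0],[0,0,0,0,-0.015,0,0],[0,0,0,0,-0.015,0,0],[0,0,0,0,-0.01,0,0],[0,0,0,0,0,0,0]]]'
python3 - <<'E'
from h import *
togo([0.604,0.035,0.081],-13)
E
```

```text
t: 5.67
eef_pos: [0.5838, -0.0512, 0.0813]
tool_rot: [-0.0, 0.993, -0.114, 0.002]
contact_force: [0.8, 1.4, 1.7]
gripper_width: 0.081
t 5.6667 pos [ 0.5838 -0.0512  0.0813] yaw -13.12 z [ 4.2e-03  3.0e-04 -1.0e+00] F [0.8 1.4 1.7] w 0.081 q [-0.37  0.68  0.48  1.95 -0.52  0.63  0.21]
turn(rv,tool) [-0.0013 -0.004  -0.0021] shift now [ 0.0001 -0.0886  0.0004] shift after turn [ 0.0003 -0.0886  0.0003]
```

```bash
python3 -m creep '[[[0,0,0,0,-0.015,0,0],[0,0,0,0,-0.015,0,0],[0,0,0,0,-0.015,0,0],[0,0,0,0,-0.015,0,0],[0,0,0,0,-0.015,0,0],[0,0,0,0,-0.012,0,0],[0,0,0,0,0,0,0],[0,0,0,0,0,0,0]]]'
python3 - <<'E'
from h import *
from station import *
togo([0.604,0.035,0.081],-13)
for n in ("top","wrist","scene"):
    c=read_camera(n); cv2.imwrite(f"pics/{n}3.png",c["color"][:,:,::-1])
E
```

```text
t: 6.33
eef_pos: [0.6043, 0.0378, 0.0814]
tool_rot: [0.001, 0.993, -0.115, 0.002]
contact_force: [-1.2, -0.7, 0.8]
gripper_width: 0.082
t 6.3333 pos [0.6043 0.0378 0.0814] yaw -13.15 z [ 0.0039 -0.0018 -1.    ] F [-1.2 -0.7  0.8] w 0.082 q [-0.53  0.71  0.49  1.9  -0.52  0.66  0.06]
turn(rv,tool) [ 0.0009 -0.0042 -0.0027] shift now [0.0003 0.0028 0.0004] shift after turn [0.0003 0.0028 0.0004]
```

View pics/scene3.png

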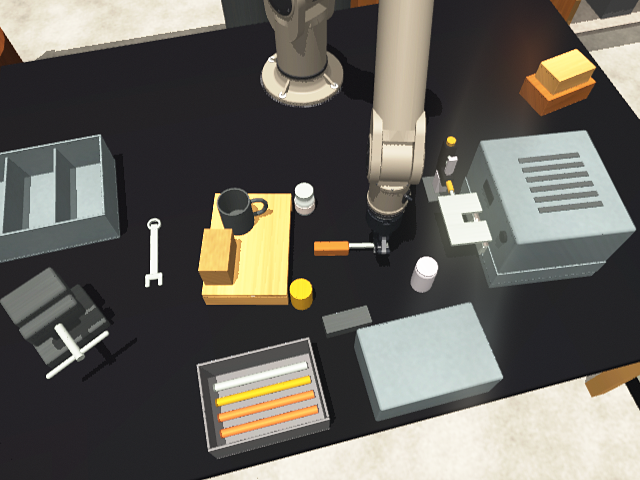

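The hook is fully out of the riser: handle at (332,247), shank held at (382,245). I'll release it and move back to the handle.

```bash
python3 -m creep '[[[0,0,0,0,0,0,0.05],[0,0,0,0,0,0,0.05],[0,0,0,0,0,0,0.05],[0,0,0,0,0,-0.02,0.05],[0,0,0,0,0,-0.03,0.05],[0,0,0,0,0.01,-0.02,0.05],[0,0,0,0,0.02,0,0.05],[0,0,0,0,0.025,0,0.05],[0,0,0,0,0.025,0,0.05],[0,0,0,0,0.02,0,0.05],[0,0,0,0,0,0,0.05],[0,0,0,0,0,0,0.05]]]'
python3 - <<'E'
from h import *
from station import *
togo([0.580,-0.068,0.080],-13)
for n in ("top","scene"):
    c=read_camera(n); W=cloud(c); H=W[...,2]; A=np.array([.594,-.01]); d=np.array([.225,.974]); 
    al=(W[...,:2]-A)@d; la=(W[...,:2]-A)@np.array([.974,-.225])
    m=(H>.018)&(H<.04)&(abs(la)<.05)&(abs(al)<.13); print(n,m.sum(),rect(W,m))
    col=c["color"].astype(int); o=m&(col[...,0]>col[...,2]+60); print("handle",o.sum(),rect(W,o) if o.sum()>5 else 0)
c=read_camera("wrist"); cv2.imwrite("pics/w4.png",c["color"][:,:,::-1]); W=cloud(c);H=W[...,2];m=(H>.018)&(H<.036)&(abs(W[...,0]-.59)<.05)&(abs(W[...,1])<.13);print(m.sum(),rect(W,m))
E
```

```text
t: 7.48
eef_pos: [0.5777, -0.0709, 0.1551]
tool_rot: [0.002, 0.993, -0.12, 0.002]
contact_force: [0.6, 0.6, -0.6]
gripper_width: 0.58
t 7.4833 pos [ 0.5777 -0.0709  0.1551] yaw -13.73 z [ 0.0027 -0.0048 -1.    ] F [ 0.6  0.6 -0.6] w 0.58 q [-0.42  0.57  0.58  1.93 -0.44  0.76  0.17]
turn(rv,tool) [ 0.004  -0.0038 -0.0128] shift now [ 0.0013 -0.0037  0.0751] shift after turn [ 0.0016 -0.0034  0.0751]
top 66 (array([605.3,  34.9]), array([40.3,  8.5]), 76.9)
handle 0 0
scene 515 (array([592.1, -23.9]), array([166.9,  24.5]), 76.6)
handle 332 (array([581.8, -67.2]), array([77.9, 24.5]), 76.6)
8206 (array([588.5, -25. ]), array([167.9,  24.1]), 76.7)
```

View pics/w4.png

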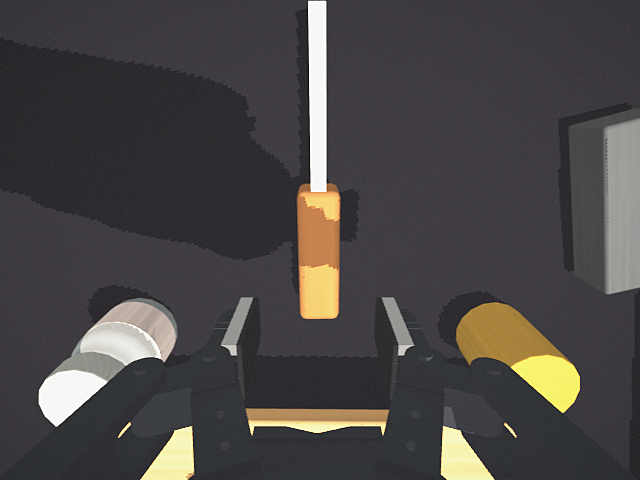

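The handle at (319,250) is upright and between the pads. I'll lower onto it.

```bash
python3 -m creep '[[[0.004,-0.004,-0.008,0.002,-0.005,0.02,0.05],[0,0,0,0,0,0.025,0.05],[0,0,0,0,0,0.02,0.05],[0,0,0,0,0,0.01,0.05],[0,0,0,0,0,0.002,0.05],[0,0,0,0,0,0,0.05],[0,0,0,0,0,0,0.05]]]'
python3 - <<'E'
from h import *
togo([0.580,-0.066,0.078],-13.3)
E
```

```text
t: 8.22
eef_pos: [0.585, -0.0559, 0.0753]
tool_rot: [-0.002, 0.994, -0.108, 0.001]
contact_force: [0.1, -1.1, -0.0]
gripper_width: 0.584
t 8.2167 pos [ 0.585  -0.0559  0.0753] yaw -12.42 z [ 0.0023  0.0044 -1.    ] F [ 0.1 -1.1 -0. ] w 0.584 q [-0.36  0.69  0.47  1.94 -0.53  0.63  0.24]
turn(rv,tool) [-0.0048 -0.0012  0.0154] shift now [-0.0027  0.0109 -0.0027] shift after turn [-0.0026  0.011  -0.0027]
```

```bash
python3 -m creep '[[[-0.005,0,0.015,-0.003,0.011,-0.003,0.05],[0,0,0,0,0,0,0.05],[0,0,0,0,0,0,0.05]]]'
python3 - <<'E'
from h import *
togo([0.580,-0.066,0.078],-13.3)
E
```

```text
t: 8.47
eef_pos: [0.5806, -0.0667, 0.081]
tool_rot: [0.0, 0.993, -0.116, 0.002]
contact_force: [-0.9, 0.5, -0.1]
gripper_width: 0.585
t 8.4667 pos [ 0.5806 -0.0667  0.081 ] yaw -13.32 z [ 0.0046 -0.0011 -1.    ] F [-0.9  0.5 -0.1] w 0.585 q [-0.35  0.68  0.49  1.95 -0.52  0.63  0.24]
turn(rv,tool) [-0.     -0.0047 -0.0004] shift now [-0.0008 -0.0006  0.003 ] shift after turn [-0.0007 -0.0006  0.003 ]
```

```bash
python3 -m creep '[[[0,0,0,0,0,0,0.015],[0,0,0,0,0,0,0.01],[0,0,0,0,0,0,0],[0,0,0,0,0,0,0],[0,0,0,0,0,0,0],[0,0,0,0,0,-0.01,0],[0,0,0,0,0,-0.02,0],[0,0,-0.055,0,0,-0.02,0],[0,0,-0.055,0,0,0,0],[0,0,0,0,0,0,0],[0,0,0,0,0,0,0]]]' 60
python3 - <<'E'
from h import *
from station import *
togo([0.612,0.0,0.130],-7)
for n in ("scene",):
    c=read_camera(n); cv2.imwrite(f"pics/s5.png",c["color"][:,:,::-1])
c=read_camera("wrist"); cv2.imwrite("pics/w5.png",c["color"][:,:,::-1]); W=cloud(c);H=W[...,2];m=(H>.06)&(H<.1)&(abs(W[...,0]-.6)<.06)&(W[...,1]<.13)&(W[...,1]>.0);print(m.sum(),rect(W,m))
p=W[m]; 
for lo in np.arange(0.0,.09,.015):
    k=(p[:,1]>lo)&(p[:,1]<lo+.015); print(lo,k.sum(),p[k].mean(0).round(4))
E
```

```text
t: 9.38
eef_pos: [0.5798, -0.0673, 0.1364]
tool_rot: [0.0, 0.998, -0.06, 0.002]
contact_force: [0.5, 1.0, -1.2]
gripper_width: 0.266
t 9.3833 pos [ 0.5798 -0.0673  0.1364] yaw -6.93 z [ 0.0046 -0.0011 -1.    ] F [ 0.5  1.  -1.2] w 0.266 q [-0.38  0.59  0.52  1.94 -0.44  0.72  0.28]
turn(rv,tool) [ 0.0006 -0.0047  0.0012] shift now [ 0.0238 -0.0707  0.0065] shift after turn [ 0.0237 -0.0707  0.0064]
4052 (array([589.1,  22.3]), array([45.8,  8.1]), 83.1)
0.0 1205 [0.5874 0.0076 0.0834]
0.015 1357 [0.5891 0.0227 0.0833]
0.03 1489 [0.5908 0.0375 0.0833]
0.045 1 [0.5884 0.0455 0.0811]
0.06 0 [nan nan nan]
0.075 0 [nan nan nan]<stdin>:9: RuntimeWarning: Mean of empty slice.
  ret = um.true_divide(
```

View pics/w5.png

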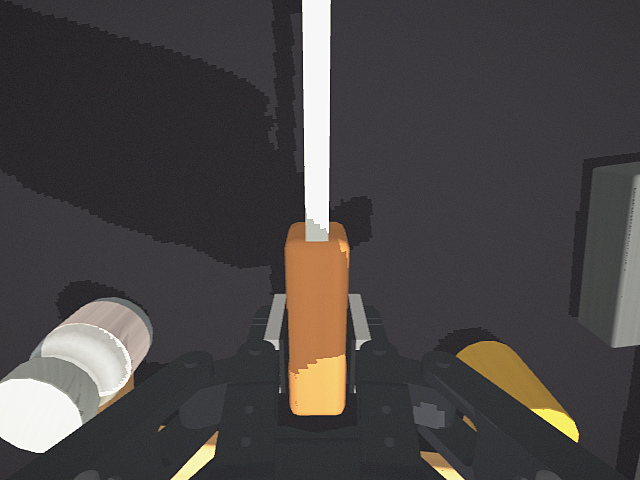

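Run:
```python
from h import *
from station import *
for n in ("scene","top"):
    c=read_camera(n); W=cloud(c);H=W[...,2];m=(H>.068)&(H<.095)&(abs(W[...,0]-.592)<.03)&(W[...,1]<.08)&(W[...,1]>.0);r=rect(W,m);print(n,m.sum(),r,np.median(H[m]),"end y",np.percentile(W[m][:,1],99.), W[m][W[m][:,1]>.05].mean(0))
    cv2.imwrite(f"pics/{n}5.png",c["color"][:,:,::-1])
```

```text
scene 140 (array([592. ,  30.4]), array([60.6, 11.1]), 80.3) 0.08155768863805452 end y 0.05946722949885677 [0.59623948 0.05515669 0.08035801]
top 76 (array([592.6,  36.6]), array([42.5,  8.4]), 83.4) 0.08237330987640537 end y 0.0576042345879602 [0.59470432 0.05426729 0.08215807]
```

View pics/top5.png

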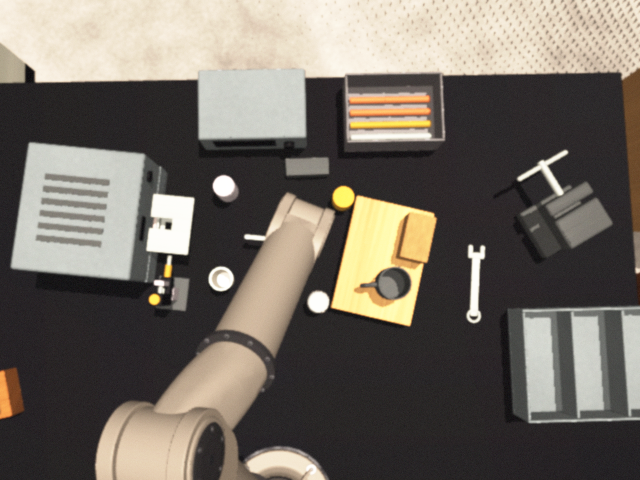

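The top view shows the held shank end at (247,238), pointing at the hood (172,225) with a clear path between the can and the cup. I'll align and advance to just short of the hood.

```bash
python3 -m creep '[[[0,-0.004,0,0.005,-0.01,0.002,0],[0,0,0,0.005,-0.02,0.002,0],[0,0,0,0,-0.02,0,0],[0,0,0,0,-0.02,0,0],[0,0,0,0,-0.02,0,0],[0,0,0,0,-0.015,0,0],[0,0,0,0,0,0,0],[0,0,0,0,0,0,0]]]'
python3 - <<'E'
from h import *
togo([0.6114,0.1098,0.1325],-7)
E
```

```text
t: 10.25
eef_pos: [0.6037, 0.0446, 0.126]
tool_rot: [0.001, 0.998, -0.062, -0.004]
contact_force: [0.0, -0.8, -1.2]
gripper_width: 0.265
t 10.25 pos [0.6037 0.0446 0.126 ] yaw -7.15 z [-0.0087 -0.0018 -1.    ] F [ 0.  -0.8 -1.2] w 0.265 q [-0.56  0.64  0.52  1.88 -0.45  0.75  0.1 ]
turn(rv,tool) [ 0.0028  0.0084 -0.0026] shift now [-0.0005 -0.0656 -0.0067] shift after turn [-0.0003 -0.0656 -0.0065]
```

Slightly low, so I'll correct the height and tilt and then measure the tip.

```bash
python3 -m creep '[[[0.002,0.008,-0.002,0,0,-0.0065,0],[0,0,0,0,0,0,0],[0,0,0,0,0,0,0]]]'
python3 - <<'E'
from h import *
from station import *
togo([0.6114,0.1098,0.1325],-7)
O=np.array([.6299,.2619]); a=np.radians(-7); ex=np.array([np.cos(a),np.sin(a)]); ey=np.array([-np.sin(a),np.cos(a)])
for n in ("scene","top"):
    c=read_camera(n); W=cloud(c);H=W[...,2]; X=(W[...,:2]-O)@ex; Y=(W[...,:2]-O)@ey
    m=(H>.068)&(H<.092)&(abs(X)<.03)&(Y<-.06)&(Y>-.13);print(n,m.sum(),"x",np.median(X[m]),"Ymax",np.sort(Y[m])[-4:],"H",np.median(H[m]))
    cv2.imwrite(f"pics/{n}6.png",c["color"][:,:,::-1])
im=cv2.imread("pics/scene6.png")[130:280,360:520]; cv2.imwrite("pics/scene6z.png",cv2.resize(im,None,fx=4,fy=4))
E
```

```text
t: 10.5
eef_pos: [0.6035, 0.0436, 0.1322]
tool_rot: [0.001, 0.998, -0.062, -0.001]
contact_force: [1.0, -1.2, -1.9]
gripper_width: 0.268
t 10.5 pos [0.6035 0.0436 0.1322] yaw -7.1 z [-0.0014 -0.0019 -1.    ] F [ 1.  -1.2 -1.9] w 0.268 q [-0.56  0.63  0.53  1.88 -0.45  0.75  0.09]
turn(rv,tool) [ 0.0021  0.0011 -0.0017] shift now [-0.0003 -0.0667 -0.0004] shift after turn [-0.0002 -0.0667 -0.0003]
scene 91 x 0.002070521487342129 Ymax [-0.09028241 -0.08514733 -0.08471319 -0.08439413] H 0.07851176662594943
top 18 x 0.0019508207758708604 Ymax [-0.09425151 -0.09336904 -0.08719643 -0.06408985] H 0.07967907662712334
```

View pics/scene6z.png

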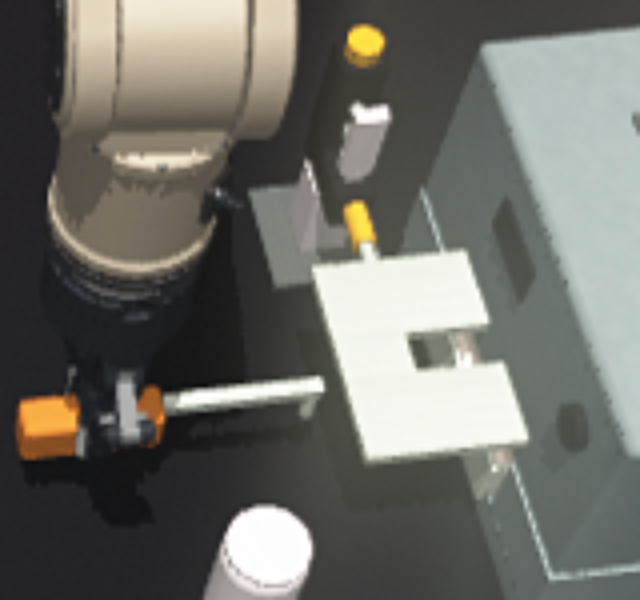

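The prong (zoom pixel (315,395)) is just outside the hood edge, below plate level and aimed at the window. I'll advance under the hood.

```bash
python3 -m creep '[[[0,0,0,-0.001,-0.01,0,0],[0,0,0,-0.001,-0.012,0,0],[0,0,0,0,-0.012,0,0],[0,0,0,0,-0.012,0,0],[0,0,0,0,-0.01,0,0],[0,0,0,0,-0.005,0,0],[0,0,0,0,0,0,0],[0,0,0,0,0,0,0]]]'
python3 - <<'E'
from h import *
from station import *
togo([0.6114,0.1098,0.1325],-7)
for n in ("scene","top","wrist"):
    c=read_camera(n);cv2.imwrite(f"pics/{n}7.png",c["color"][:,:,::-1]); np.savez(n+"7.npz",**c)
im=cv2.imread("pics/scene7.png")[170:260,420:520]; cv2.imwrite("pics/scene7z.png",cv2.resize(im,None,fx=6,fy=6))
im=cv2.imread("pics/top7.png")[180:280,130:260]; cv2.imwrite("pics/top7z.png",cv2.resize(im,None,fx=5,fy=5))
E
```

```text
t: 11.27
eef_pos: [0.6098, 0.1119, 0.1321]
tool_rot: [0.0, 0.998, -0.062, -0.0]
contact_force: [0.3, -0.2, -1.3]
gripper_width: 0.266
t 11.2667 pos [0.6098 0.1119 0.1321] yaw -7.09 z [-1.e-03 -9.e-04 -1.e+00] F [ 0.3 -0.2 -1.3] w 0.266 q [-0.66  0.65  0.53  1.85 -0.46  0.77 -0.01]
turn(rv,tool) [ 0.001   0.0009 -0.0015] shift now [ 0.0018  0.0019 -0.0004] shift after turn [ 0.0018  0.0019 -0.0004]
```

View pics/scene7z.png

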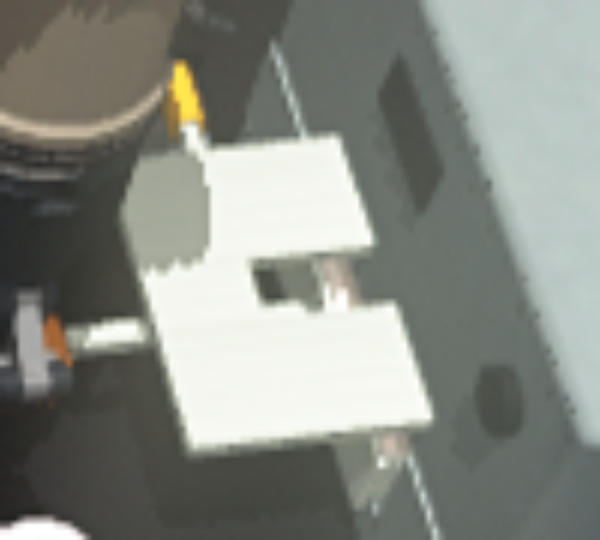

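View pics/top7z.png

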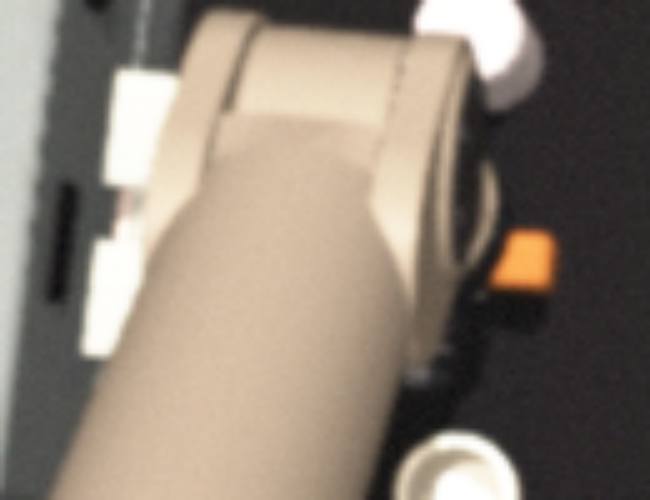

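View pics/wrist7.png

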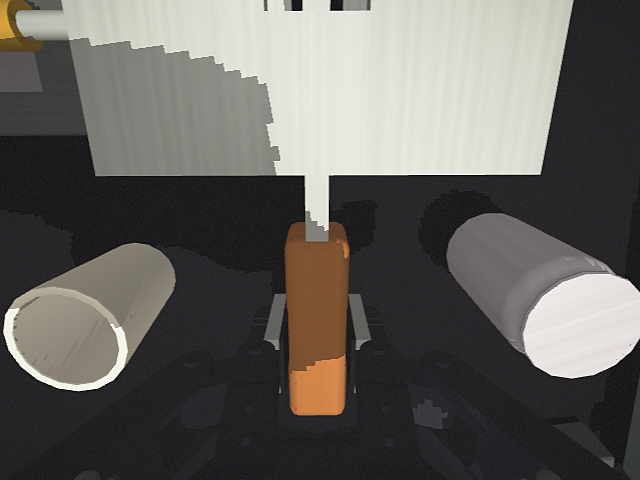

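In the wrist view the shank (302–330) is centred between the dark hole edges (285 and 345) inside the window, so it lines up laterally. I'll nudge 1.5 mm back and lower while watching the force.

```bash
python3 -m creep '[[[0,0,0,0.0005,0.0015,0,0],[0,0,0,0,0,0.006,0],[0,0,0,0,0,0.006,0],[0,0,0,0,0,0,0]]]'
python3 - <<'E'
from h import *
togo([0.6114,0.1098,0.108],-7)
E
```

```text
t: 11.75
eef_pos: [0.6108, 0.1064, 0.1202]
tool_rot: [0.0, 0.998, -0.065, 0.0]
contact_force: [-0.8, 1.4, 2.5]
gripper_width: 0.27
t 11.75 pos [0.6108 0.1064 0.1202] yaw -7.43 z [ 9.e-04 -1.e-03 -1.e+00] F [-0.8  1.4  2.5] w 0.27 q [-0.65  0.67  0.52  1.85 -0.47  0.74  0.  ]
turn(rv,tool) [ 0.0009 -0.001  -0.0074] shift now [ 0.0002 -0.0035  0.0122] shift after turn [ 0.0002 -0.0035  0.0122]
```

```bash
python3 -m creep '[[[0,0,-0.007,0,0,-0.006,0],[0,0,0,0,-0.004,0,0],[0,0,0,0,0,0,0],[0,0,0,0,0,0,0]]]'
python3 - <<'E'
from h import *
togo([0.6114,0.1098,0.108],-7)
E
```

```text
t: 12.08
eef_pos: [0.6111, 0.1095, 0.1262]
tool_rot: [0.001, 0.998, -0.062, 0.0]
contact_force: [-0.0, 0.2, -0.6]
gripper_width: 0.264
t 12.0833 pos [0.6111 0.1095 0.1262] yaw -7.06 z [-1.e-04 -2.e-03 -1.e+00] F [-0.   0.2 -0.6] w 0.264 q [-0.65  0.66  0.52  1.85 -0.46  0.76 -0.01]
turn(rv,tool) [ 0.002  -0.0001 -0.001 ] shift now [ 0.0003 -0.0003  0.0182] shift after turn [ 0.0003 -0.0003  0.0182]
```

```bash
python3 -m creep '[[[0.002,0,0,0,-0.001,0.005,0],[0,0,0,0,-0.001,0.005,0],[0,0,0,0,0,0.005,0],[0,0,0,0,0,0.003,0],[0,0,0,0,0,0,0]]]'
python3 - <<'E'
from h import *
from station import *
togo([0.6114,0.1098,0.108],-7)
c=read_camera("wrist");cv2.imwrite("pics/w8.png",c["color"][:,:,::-1])
c=read_camera("scene");cv2.imwrite("pics/s8z.png",cv2.resize(c["color"][170:260,420:520,::-1],None,fx=6,fy=6))
E
```

```text
t: 12.5
eef_pos: [0.6108, 0.1121, 0.1058]
tool_rot: [0.0, 0.998, -0.061, -0.0]
contact_force: [-0.7, 0.1, -1.9]
gripper_width: 0.268
t 12.5 pos [0.6108 0.1121 0.1058] yaw -7.01 z [-8.e-04 -1.e-04 -1.e+00] F [-0.7  0.1 -1.9] w 0.268 q [-0.64  0.69  0.5   1.85 -0.48  0.72  0.01]
turn(rv,tool) [ 0.0002  0.0008 -0.0001] shift now [ 0.0009  0.0022 -0.0022] shift after turn [ 0.0009  0.0022 -0.0022]
```

View pics/s8z.png

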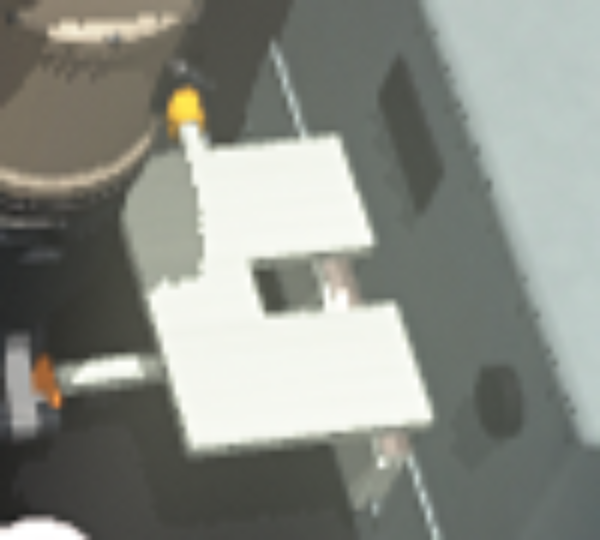

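View pics/w8.png

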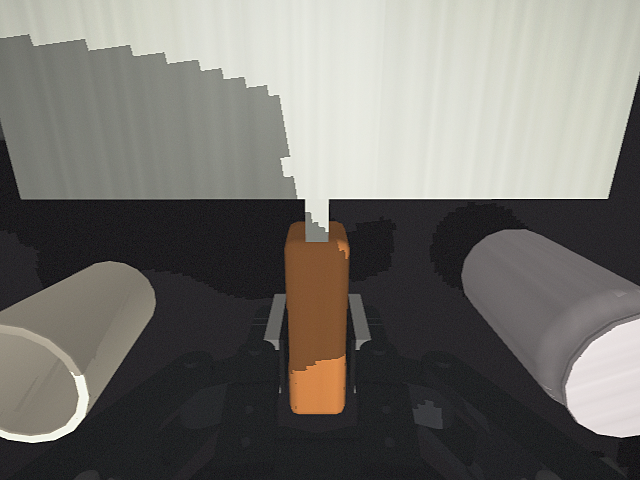

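Now 20 mm lower with no contact force and the handle unmoved in the grip, so the prong is in the hole. I'll pull gently.

```bash
python3 -m creep '[[[0,0,0,0,0.005,-0.001,0],[0,0,0,0,0.006,0,0],[0,0,0,0,0.006,0,0],[0,0,0,0,0.006,0,0]]]'
python3 - <<'E'
from h import *
from station import *
togo(None)
c=read_camera("scene");cv2.imwrite("pics/s9z.png",cv2.resize(c["color"][170:260,420:520,::-1],None,fx=6,fy=6))
E
```

```text
t: 12.93
eef_pos: [0.6088, 0.0919, 0.1077]
tool_rot: [-0.002, 0.998, -0.059, 0.0]
contact_force: [0.1, 3.2, -4.1]
gripper_width: 0.267
t 12.9333 pos [0.6088 0.0919 0.1077] yaw -6.77 z [ 0.0012  0.004  -1.    ] F [ 0.1  3.2 -4.1] w 0.267 q [-0.61  0.68  0.5   1.87 -0.48  0.72  0.05]
```

View pics/s9z.png

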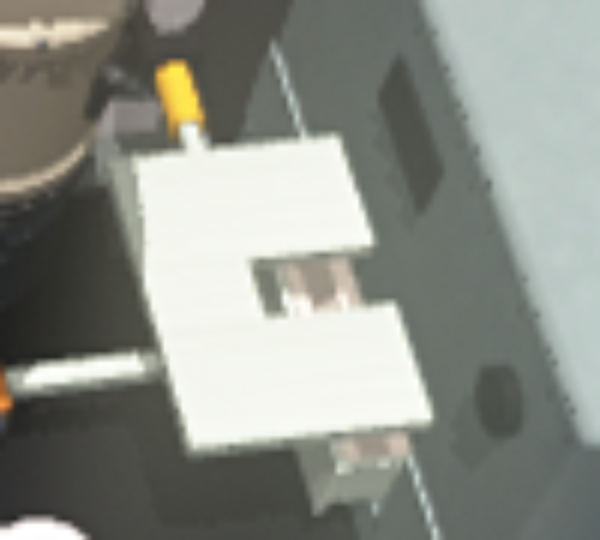

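The tray's front panel has moved out (visible at (350,470)) with about 3 N of pull. I'll keep going.

```bash
python3 -m creep '[[[-0.004,0,-0.004,0,0.008,0,0],[0,0,0,0,0.008,0,0],[0,0,0,0,0.008,0,0],[0,0,0,0,0.008,0,0],[0,0,0,0,0.008,0,0],[0,0,0,0,0.008,0,0],[0,0,0,0,0.008,0,0],[0,0,0,0,0,0,0]]]'
python3 - <<'E'
from h import *
from station import *
togo([.5995,.0144,.107],-7)
E
```

```text
t: 13.65
eef_pos: [0.6018, 0.0299, 0.1084]
tool_rot: [-0.001, 0.998, -0.058, 0.001]
contact_force: [-0.1, 1.2, -0.9]
gripper_width: 0.269
t 13.65 pos [0.6018 0.0299 0.1084] yaw -6.68 z [ 0.0019  0.0017 -1.    ] F [-0.1  1.2 -0.9] w 0.269 q [-0.51  0.66  0.49  1.9  -0.47  0.7   0.14]
turn(rv,tool) [-0.0019 -0.0017  0.0055] shift now [-0.0004  0.0156  0.0014] shift after turn [-0.0004  0.0156  0.0014]
```

```bash
python3 -m creep '[[[-0.001,-0.001,0.005,0,0.006,0.001,0],[0,0,0,0,0.005,0,0],[0,0,0,0,0.004,0,0],[0,0,0,0,0.003,0,0]]]'
python3 - <<'E'
from h import *
from station import *
togo([.5995,.0144,.107],-7)
c=read_camera("scene");cv2.imwrite("pics/s10z.png",cv2.resize(c["color"][150:290,360:540,::-1],None,fx=4,fy=4))
O=np.array([.6299,.2619]); a=np.radians(-7); ex=np.array([np.cos(a),np.sin(a)]); ey=np.array([-np.sin(a),np.cos(a)])
W=cloud(c);H=W[...,2]; X=(W[...,:2]-O)@ex; Y=(W[...,:2]-O)@ey
m=(H>.037)&(H<.047)&(abs(X)>.008)&(abs(X)<.025)&(Y<-.09)&(Y>-.16);print(m.sum(),"tab front",np.percentile(Y[m],[0,3,10,50]) if m.sum() else 0)
E
```

```text
t: 13.98
eef_pos: [0.5997, 0.0128, 0.1075]
tool_rot: [-0.002, 0.998, -0.061, 0.0]
contact_force: [2.0, 12.1, -3.8]
gripper_width: 0.265
t 13.9833 pos [0.5997 0.0128 0.1075] yaw -6.94 z [ 6.0e-04  4.4e-03 -1.0e+00] F [ 2.  12.1 -3.8] w 0.265 q [-0.48  0.66  0.49  1.91 -0.47  0.69  0.17]
turn(rv,tool) [-0.0044 -0.0001  0.001 ] shift now [-0.0004 -0.0015  0.0005] shift after turn [-0.0004 -0.0015  0.0005]
175 tab front [-0.13800161 -0.13698577 -0.13481889 -0.11792639]
```

View pics/s10z.png

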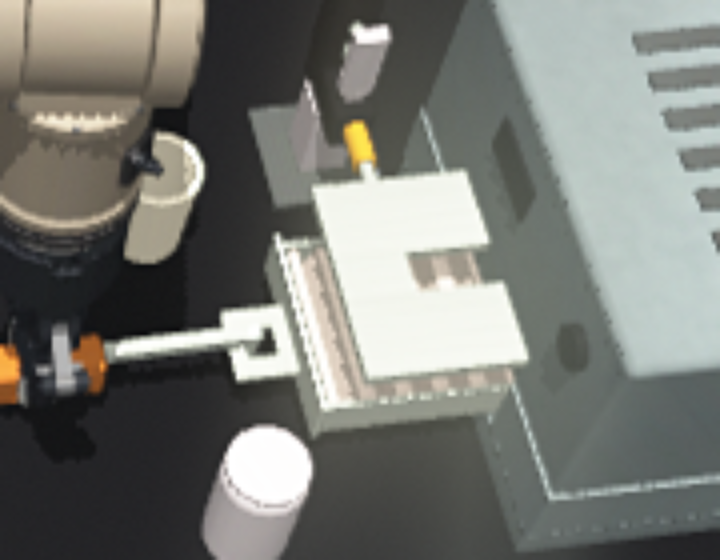

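The tray is out: tab front at about -138 mm local, 12 N at the stop, and the prong visible in the hole. I'll hold a moment, ease off 4 mm, lift, back away and set the hook down.

```bash
python3 -m creep '[[[0,0,0,0,0,0,0],[0,0,0,0,0,0,0],[0,0,0,0,0,0,0],[0,0,0,0,-0.004,0,0],[-0.003,0,0,0,0,-0.005,0],[0,0,0,0,0,-0.01,0],[0,0,0,0,0,-0.015,0],[0,0,0,0,0,-0.015,0],[0,0,0,0,0,0,0],[0,0,0,0,0,0,0]]]'
python3 - <<'E'
from h import *
from station import *
togo([.588,-.08,.083],-7)
c=read_camera("scene");cv2.imwrite("pics/s11z.png",cv2.resize(c["color"][150:290,360:540,::-1],None,fx=4,fy=4))
E
```

```text
t: 14.87
eef_pos: [0.5993, 0.0118, 0.1565]
tool_rot: [0.003, 0.998, -0.062, -0.0]
contact_force: [-0.0, 1.0, -1.6]
gripper_width: 0.269
t 14.8667 pos [0.5993 0.0118 0.1565] yaw -7.12 z [-8.0e-04 -5.2e-03 -1.0e+00] F [-0.   1.  -1.6] w 0.269 q [-0.53  0.59  0.55  1.89 -0.42  0.78  0.12]
turn(rv,tool) [ 0.0052  0.0002 -0.0021] shift now [0.0002 0.0921 0.074 ] shift after turn [-0.      0.0925  0.0735]
```

View pics/s11z.png

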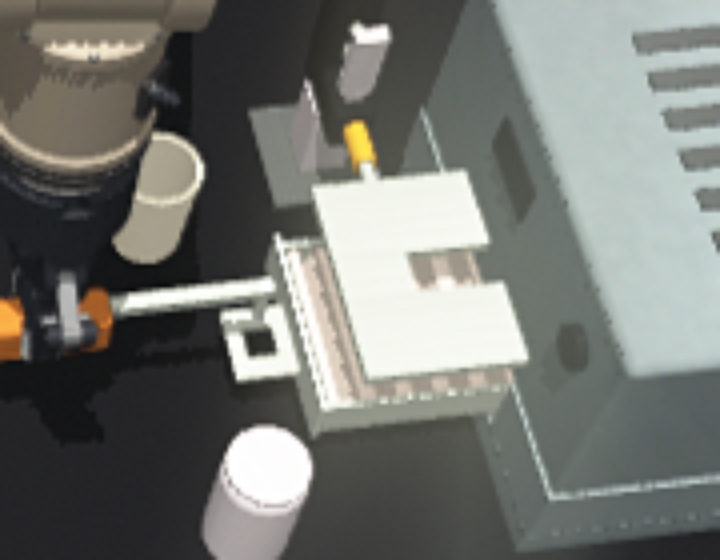

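The hook is clear of the hole and the tray stayed out. I'll back off and lower.

```bash
python3 -m creep '[[[0.005,0,0,0,0.02,0,0],[0,0,0,0,0.025,0,0],[0,0,0,0,0.025,0,0],[0,0,0,0,0.02,0,0],[0,0,0,0,0,0,0],[0,0,0,0,0,0.02,0],[0,0,0,0,0,0.02,0],[0,0,0,0,0,0.015,0],[0,0,0,0,0,0.005,0],[0,0,0,0,0,0,0],[0,0,0,0,0,0,0]]]'
python3 - <<'E'
from h import *
togo([.588,-.08,.081],-7)
E
```

```text
t: 15.83
eef_pos: [0.5857, -0.0811, 0.0896]
tool_rot: [0.001, 0.998, -0.062, -0.003]
contact_force: [0.9, 0.6, -1.4]
gripper_width: 0.267
t 15.8333 pos [ 0.5857 -0.0811  0.0896] yaw -7.1 z [-0.0052 -0.0014 -1.    ] F [ 0.9  0.6 -1.4] w 0.267 q [-0.32  0.68  0.48  1.93 -0.48  0.66  0.33]
turn(rv,tool) [ 0.002   0.005  -0.0017] shift now [ 0.0022 -0.0014  0.0086] shift after turn [ 0.0022 -0.0013  0.0086]
```

```bash
python3 -m creep '[[[0.002,0.005,0,0,0,0.005,0],[0,0,0,0,0,0.002,0],[0,0,0,0,0,0.001,0],[0,0,0,0,0,0,0]]]'
python3 - <<'E'
from h import *
togo([.588,-.08,.081],-7)
E
```

```text
t: 16.17
eef_pos: [0.5868, -0.0807, 0.0835]
tool_rot: [-0.0, 0.998, -0.062, 0.002]
contact_force: [-0.2, 0.3, -1.8]
gripper_width: 0.269
t 16.1667 pos [ 0.5868 -0.0807  0.0835] yaw -7.06 z [ 3.4e-03  4.0e-04 -1.0e+00] F [-0.2  0.3 -1.8] w 0.269 q [-0.31  0.68  0.46  1.93 -0.49  0.64  0.34]
turn(rv,tool) [-0.0008 -0.0034 -0.001 ] shift now [ 0.0011 -0.0009  0.0025] shift after turn [ 0.0011 -0.0009  0.0025]
```

```bash
python3 -m creep '[[[0,-0.003,0,0,0,0.002,0],[0,0,0,0,0,0.001,0],[0,0,0,0,0,0,0]]]'
python3 - <<'E'
from h import *
togo([.588,-.08,.081],-7)
E
python3 -m creep '[[[0,0,0,0,0,0,0.04],[0,0,0,0,0,0,0.05],[0,0,0,0,0,0,0.05],[0,0,0,0,0,0,0.05],[0,0,0,0,0,0,0.05]]]'
python3 - <<'E'
from h import *
togo([.588,-.08,.081],-7)
E
```

```text
t: 16.42
eef_pos: [0.5877, -0.0808, 0.0835]
tool_rot: [-0.001, 0.998, -0.062, 0.001]
contact_force: [-1.0, -0.1, -2.5]
gripper_width: 0.264
t 16.4167 pos [ 0.5877 -0.0808  0.0835] yaw -7.07 z [ 0.0025  0.0023 -1.    ] F [-1.  -0.1 -2.5] w 0.264 q [-0.31  0.68  0.46  1.93 -0.5   0.64  0.34]
turn(rv,tool) [-0.0026 -0.0022 -0.0012] shift now [ 0.0002 -0.0008  0.0025] shift after turn [ 0.0002 -0.0008  0.0025]
t: 16.83
eef_pos: [0.5894, -0.0806, 0.0846]
tool_rot: [-0.001, 0.998, -0.061, 0.003]
contact_force: [0.2, -0.0, 0.1]
gripper_width: 0.587
t 16.8333 pos [ 0.5894 -0.0806  0.0846] yaw -7.04 z [ 0.0064  0.0023 -1.    ] F [ 0.2 -0.   0.1] w 0.587 q [-0.31  0.68  0.46  1.93 -0.5   0.64  0.34]
turn(rv,tool) [-0.0031 -0.0061 -0.0007] shift now [-0.0014 -0.0004  0.0036] shift after turn [-0.0014 -0.0004  0.0036]
```

```bash
python3 -m creep '[[[0,0,0,0,0,-0.01,0.05],[0,0,0,0,0,-0.02,0.05],[0,0,0,0,0,-0.03,0.05],[0,0,0,0,0,-0.03,0.0854],[0,0,0,0,0,-0.03,0.0854],[0,0,0,0,0,-0.03,0.0854],[0,0,0,0,0,-0.03,0.0854],[0,0,0,0,0,-0.02,0.0854],[0,0,0,0,0,0,0.0854]]]'
python3 - <<'E'
from h import *
from station import *
togo([.4754,.2345,.27],-7)
c=read_camera("scene");cv2.imwrite("pics/s12.png",c["color"][:,:,::-1])
c=read_camera("top");cv2.imwrite("pics/t12.png",c["color"][:,:,::-1])
E
```

```text
t: 17.58
eef_pos: [0.5866, -0.082, 0.2967]
tool_rot: [-0.001, 0.998, -0.063, 0.001]
contact_force: [1.0, -1.1, 0.7]
gripper_width: 0.999
t 17.5833 pos [ 0.5866 -0.082   0.2967] yaw -7.19 z [ 0.0022  0.0021 -1.    ] F [ 1.  -1.1  0.7] w 0.999 q [-0.47  0.4   0.66  1.8  -0.29  1.03  0.18]
turn(rv,tool) [-0.0024 -0.0019 -0.0033] shift now [-0.1499 -0.3001  0.0271] shift after turn [-0.1489 -0.3006  0.0267]
```

View pics/s12.png

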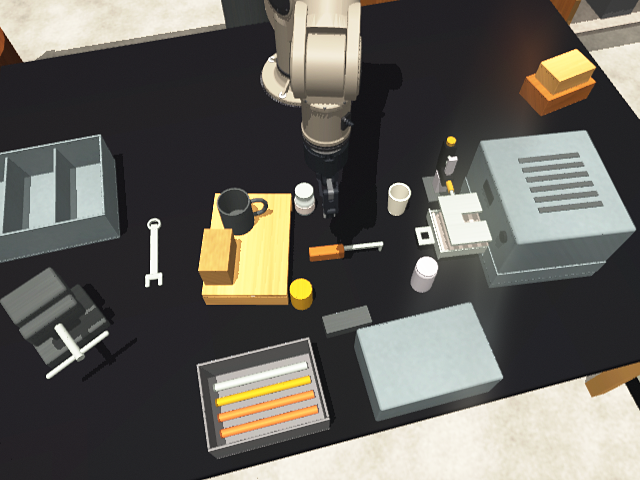

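The hook lies released at (345,250) on the bench, the tray is out with its tab at (422,236), and the other objects look unmoved. Next I'll move above the gun.

```bash
python3 -m creep '[[[0,0,0,-0.006,-0.012,0,0.0854],[0,0,0,-0.0125,-0.025,0,0.0854],[0,0,0,-0.0125,-0.025,0,0.0854],[0,0,0,-0.0125,-0.025,0,0.0854],[0,0,0,-0.0125,-0.025,0,0.0854],[0,0,0,-0.0125,-0.025,0,0.0854],[0,0,0,-0.0125,-0.025,0,0.0854],[0,0,0,-0.0125,-0.025,0,0.0854],[0,0,0,-0.0125,-0.025,0,0.0854],[0,0,0,-0.0125,-0.025,0,0.0854],[0,0,0,-0.0125,-0.025,0,0.0854],[0,0,0,-0.0125,-0.025,0,0.0854],[0,0,0,-0.008,-0.01,0,0.0854],[0,0,0,0,0,0,0.0854]]]'
cat >> h.py <<'E'
def gunto(z=.1756,th=.12,lx=-.153,ly=-.052):
    from station import get_obs
    a=np.radians(-7); ex=np.array([np.cos(a),np.sin(a),0]); ey=np.array([-np.sin(a),np.cos(a),0]); O=np.array([.6299,.2619,0])
    zt=np.sin(th)*ey-np.cos(th)*np.array([0,0,1]); G=np.c_[ex,np.cross(zt,ex),zt]
    g=O+lx*ex+ly*ey; p=g-.054*zt; p[2]=z
    o=get_obs(); q=o["tool_rot"]; T=R.from_quat(q[[1,2,3,0]]).as_matrix()
    print("t",o["t"],"target",p.round(4),"pos",o["eef_pos"].round(4),"F",o["contact_force"].round(1),"w",round(o["gripper_width"],3),"q",o["q"].round(2))
    print("turn",R.from_matrix(T.T@G).as_rotvec().round(4),"shift now",(T.T@(p-o["eef_pos"])).round(4),"after",(G.T@(p-o["eef_pos"])).round(4))
E
python3 - <<'E'
from h import *
from station import *
gunto()
c=read_camera("wrist");cv2.imwrite("pics/w13.png",c["color"][:,:,::-1])
W=cloud(c);O=np.array([.6299,.2619]); a=np.radians(-7); ex=np.array([np.cos(a),np.sin(a)]); ey=np.array([-np.sin(a),np.cos(a)])
H=W[...,2]; X=(W[...,:2]-O)@ex; Y=(W[...,:2]-O)@ey
for lo,hi in ((.162,.175),(.15,.161),(.138,.149)):
    m=(H>lo)&(H<hi)&(abs(X+.15)<.045)&(abs(Y+.046)<.035)
    if m.sum(): print(lo,m.sum(),np.percentile(X[m],[2,98]).round(4),np.percentile(Y[m],[2,98]).round(4))
E
```

```text
t: 18.85
eef_pos: [0.4541, 0.2427, 0.2726]
tool_rot: [0.009, 0.998, -0.065, -0.018]
contact_force: [0.5, 0.4, -0.3]
gripper_width: 0.998
t 18.85 target [0.4709 0.2225 0.1756] pos [0.4541 0.2427 0.2726] F [ 0.5  0.4 -0.3] w 0.998 q [-1.07  0.29  0.56  1.97 -0.19  0.97 -0.54]
turn [ 0.1411  0.0338 -0.0092] shift now [0.0226 0.0158 0.0966] after [0.0192 0.0295 0.0941]
0.162 1170 [-0.1749 -0.157 ] [-0.0544 -0.0357]
0.15 1084 [-0.1786 -0.1534] [-0.0568 -0.0314]
0.138 919 [-0.1767 -0.1276] [-0.054  -0.0313]
```

View pics/w13.png

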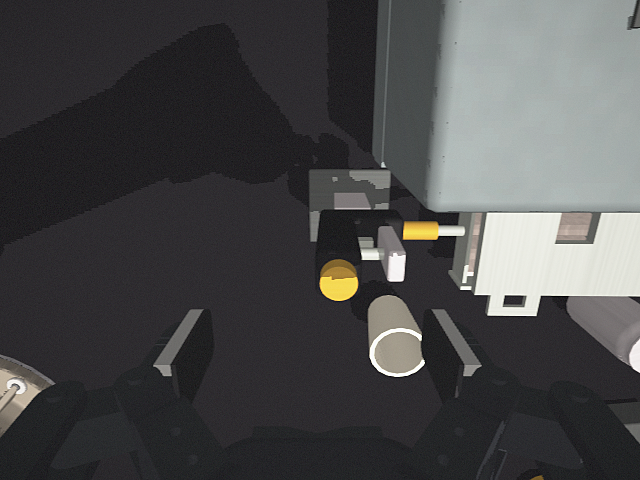

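The wrist view shows the stub at (338,280), the trigger blade at (392,255), and the cup at (397,350), which is lower and clear of the fingers. The gun measures about 3 mm further to -x than nominal, so I'm aiming at lx = -0.156.

```bash
python3 -m creep '[[[0.07,0.017,-0.005,0,0,0,0.0854],[0.07,0.017,-0.004,0.008,0.015,0,0.0854],[0,0,0,0.008,0.014,0,0.0854],[0,0,0,0,0,0,0.0854],[0,0,0,0,0,0,0.0854]]]'
python3 - <<'E'
from h import *
gunto(lx=-.156)
E
```

```text
t: 19.32
eef_pos: [0.4672, 0.2043, 0.2659]
tool_rot: [-0.058, 0.996, -0.063, 0.003]
contact_force: [0.3, 0.9, 0.2]
gripper_width: 1.0
t 19.3167 target [0.4679 0.2229 0.1756] pos [0.4672 0.2043 0.2659] F [0.3 0.9 0.2] w 1.0 q [-0.95  0.25  0.55  2.05 -0.31  0.85 -0.35]
turn [ 0.0033  0.0002 -0.005 ] shift now [-0.0015 -0.0079  0.0919] after [-0.0015 -0.0076  0.0919]
```

```bash
python3 -m creep '[[[0.003,0,-0.005,-0.001,-0.007,0,0.0854],[0,0,0,0,0,0.015,0.0854],[0,0,0,0,0,0.015,0.0854],[0,0,0,0,0,0.01,0.0854],[0,0,0,0,0,0,0.0854],[0,0,0,0,0,0,0.0854]]]'
python3 - <<'E'
from h import *
from station import *
gunto(lx=-.156)
c=read_camera("wrist");cv2.imwrite("pics/w14.png",c["color"][:,:,::-1])
E
```

```text
t: 19.82
eef_pos: [0.4681, 0.2195, 0.2254]
tool_rot: [-0.059, 0.996, -0.06, 0.003]
contact_force: [0.0, 0.0, 0.1]
gripper_width: 0.996
t 19.8167 target [0.4679 0.2229 0.1756] pos [0.4681 0.2195 0.2254] F [0.  0.  0.1] w 0.996 q [-0.94  0.32  0.51  2.07 -0.38  0.76 -0.3 ]
turn [0.0009 0.0006 0.0014] shift now [-0.0005  0.0027  0.0498] after [-0.0006  0.0027  0.0498]
```

View pics/w14.png

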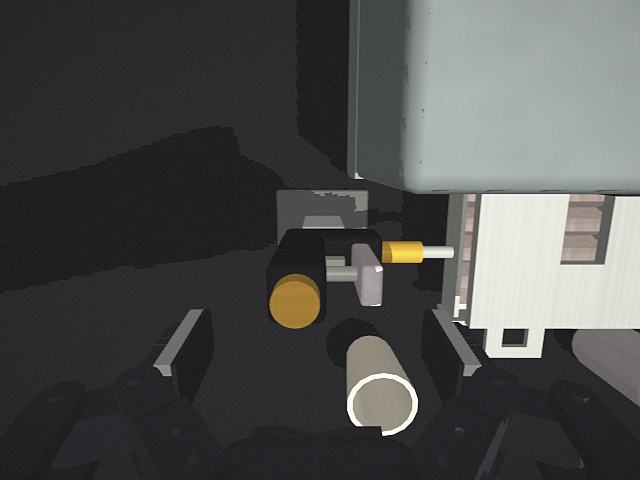

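The grip and trigger (columns 268–382) sit between the pads (210 and 425). I'll descend to grasp height.

```bash
python3 -m creep '[[[0,0,0,0,0.002,0.012,0.0854],[0,0,0,0,0.001,0.015,0.0854],[0,0,0,0,0,0.012,0.0854],[0,0,0,0,0,0.008,0.0854],[0,0,0,0,0,0,0.0854],[0,0,0,0,0,0,0.0854]]]'
python3 - <<'E'
from h import *
from station import *
gunto(lx=-.156)
c=read_camera("wrist");cv2.imwrite("pics/w15.png",c["color"][:,:,::-1])
E
```

```text
t: 20.37
eef_pos: [0.4697, 0.2237, 0.1771]
tool_rot: [-0.061, 0.996, -0.059, 0.005]
contact_force: [-0.1, 0.8, -0.1]
gripper_width: 1.0
t 20.3667 target [0.4679 0.2229 0.1756] pos [0.4697 0.2237 0.1771] F [-0.1  0.8 -0.1] w 1.0 q [-0.89  0.4   0.46  2.1  -0.46  0.66 -0.23]
turn [-0.0025 -0.0029  0.0034] shift now [-0.0016  0.0012  0.0014] after [-0.0016  0.0012  0.0014]
```

View pics/w15.png

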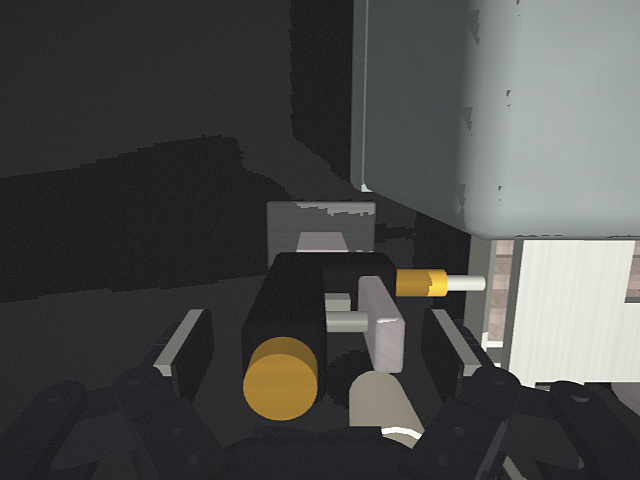

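```bash
python3 -m creep '[[[-0.002,-0.003,0.003,-0.002,0,0,0.07],[0,0,0,0,0,0,0.06],[0,0,0,0,0,0,0.052],[0,0,0,0,0,0,0.045],[0,0,0,0,0,0,0.038],[0,0,0,0,0,0,0.03],[0,0,0,0,0,0,0.03],[0,0,0,0,0,0,0.03]]]' 40
python3 - <<'E'
from h import *
from station import *
gunto(lx=-.156)
c=read_camera("wrist");cv2.imwrite("pics/w16.png",c["color"][:,:,::-1])
E
```

```text
t: 21.08
eef_pos: [0.4669, 0.2242, 0.1801]
tool_rot: [-0.062, 0.996, -0.06, 0.003]
contact_force: [0.4, 0.0, -1.8]
gripper_width: 0.466
t 21.0833 target [0.4679 0.2229 0.1756] pos [0.4669 0.2242 0.1801] F [ 0.4  0.  -1.8] w 0.466 q [-0.9   0.39  0.46  2.1  -0.46  0.67 -0.23]
turn [-0.0032  0.0012  0.0009] shift now [0.0012 0.0017 0.0043] after [0.0012 0.0017 0.0044]
```

View pics/w16.png

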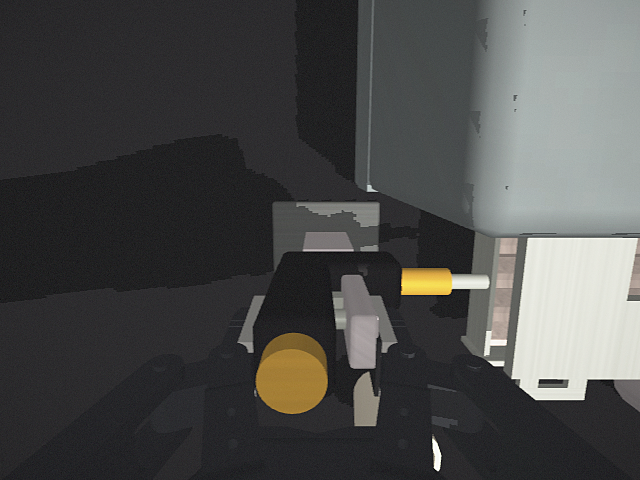

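The opening stopped at 0.466, about 40 mm plus pad compliance, which matches 42 mm with the trigger home. I'll hold for more than a second.

```bash
python3 -m creep '[[[0,0,0,0,0,0,0.03],[0,0,0,0,0,0,0.03],[0,0,0,0,0,0,0.03],[0,0,0,0,0,0,0.03],[0,0,0,0,0,0,0.03],[0,0,0,0,0,0,0.03],[0,0,0,0,0,0,0.03]]]' 55
python3 - <<'E'
from h import *
gunto(lx=-.156)
E
python3 -m creep '[[[0,0,0,0,0,0,0.03],[0,0,0,0,0,0,0.03],[0,0,0,0,0,0,0.03],[0,0,0,0,0,0,0.03],[0,0,0,0,0,0,0.03],[0,0,0,0,0,0,0.03],[0,0,0,0,0,0,0.03]]]' 55
python3 - <<'E'
from h import *
from station import *
gunto(lx=-.156)
c=read_camera("scene");cv2.imwrite("pics/s17z.png",cv2.resize(c["color"][110:290,380:560,::-1],None,fx=3,fy=3))
E
```

```text
t: 21.72
eef_pos: [0.4667, 0.2242, 0.1802]
tool_rot: [-0.061, 0.996, -0.06, 0.003]
contact_force: [-0.7, -0.0, -1.5]
gripper_width: 0.46
t 21.7167 target [0.4679 0.2229 0.1756] pos [0.4667 0.2242 0.1802] F [-0.7 -0.  -1.5] w 0.46 q [-0.9   0.39  0.46  2.1  -0.46  0.67 -0.23]
turn [-0.0031  0.0022  0.0011] shift now [0.0014 0.0017 0.0044] after [0.0014 0.0017 0.0044]
t: 22.3
eef_pos: [0.4667, 0.2242, 0.1802]
tool_rot: [-0.061, 0.996, -0.06, 0.003]
contact_force: [-0.6, 0.1, -0.5]
gripper_width: 0.457
t 22.3 target [0.4679 0.2229 0.1756] pos [0.4667 0.2242 0.1802] F [-0.6  0.1 -0.5] w 0.457 q [-0.9   0.39  0.46  2.1  -0.46  0.67 -0.23]
turn [-0.0031  0.0022  0.0011] shift now [0.0014 0.0017 0.0044] after [0.0014 0.0017 0.0044]
```

View pics/s17z.png

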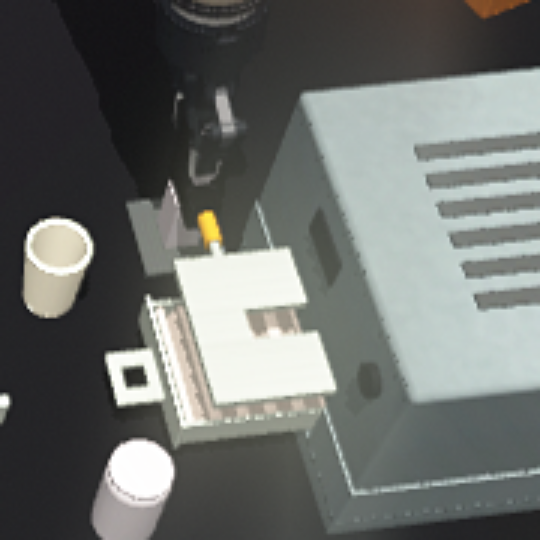

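With 40–55 N the width holds at a hard stop (0.46) for more than a second, so the trigger is fully home. The tray is still out. I'll let go and retreat upward.

```bash
python3 -m creep '[[[0,0,0,0,0,0,0.06],[0,0,0,0,0,0,0.0854],[0,0,0,0,0,0,0.0854],[0,0,0,0,0,0,0.0854],[0,0,0,0,0,0,0.0854],[0,0,0,0,0,-0.01,0.0854],[0,0,0,0,0,-0.02,0.0854],[0,0,0,0,0,-0.025,0.0854],[0,0,0,0,0,-0.025,0.0854],[0,0,0,0,0,-0.02,0.0854],[0,0,0,0,0,-0.02,0.0854],[0,0,0,0,0,0,0.0854],[0,0,0,0,0,0,0.0854],[0,0,0,0,0,0,0.0854]]]'
python3 - <<'E'
from h import *
from station import *
gunto(lx=-.156)
O=np.array([.6299,.2619]); a=np.radians(-7); ex=np.array([np.cos(a),np.sin(a)]); ey=np.array([-np.sin(a),np.cos(a)])
for n in ("wrist","scene"):
    c=read_camera(n);cv2.imwrite(f"pics/{n}18.png",c["color"][:,:,::-1]); W=cloud(c)
    H=W[...,2]; X=(W[...,:2]-O)@ex; Y=(W[...,:2]-O)@ey
    m=(H>.138)&(H<.149)&(abs(X+.15)<.045)&(abs(Y+.046)<.035)
    if m.sum(): print(n,"gun x",np.percentile(X[m],[2,98]).round(4))
    m=(H>.037)&(H<.047)&(abs(X)>.008)&(abs(X)<.025)&(Y<-.09)&(Y>-.16)
    if m.sum(): print(n,"tab front",np.percentile(Y[m],[0,3,10]).round(4))
    A=np.array([.59,-.04]);m=(H>.018)&(H<.04)&(abs(W[...,0]-.593)<.04)&(W[...,1]>-.13)&(W[...,1]<.08)
    if m.sum()>20: print(n,"hook",rect(W,m),np.median(H[m]))
print(get_obs()["joint_vel"].round(3))
E
```

```text
t: 23.52
eef_pos: [0.4653, 0.2069, 0.3093]
tool_rot: [-0.062, 0.996, -0.062, 0.004]
contact_force: [0.5, 0.1, -0.1]
gripper_width: 0.999
t 23.5167 target [0.4679 0.2229 0.1756] pos [0.4653 0.2069 0.3093] F [ 0.5  0.1 -0.1] w 0.999 q [-0.99  0.18  0.58  2.   -0.26  0.93 -0.4 ]
turn [-0.0038 -0.0005 -0.0022] shift now [0.0006 0.0005 0.1347] after [ 0.0007 -0.      0.1347]
wrist gun x [-0.1731 -0.1272]
wrist tab front [-0.1396 -0.1389 -0.1371]
scene gun x [-0.1697 -0.1235]
scene tab front [-0.1389 -0.1374 -0.1354]
scene hook (array([594.3, -36.4]), array([169.1,  27.3]), 83.3) 0.029330285696880034
[ 0.001  0.014 -0.005  0.006  0.    -0.003 -0.   ]
```

View pics/scene18.png

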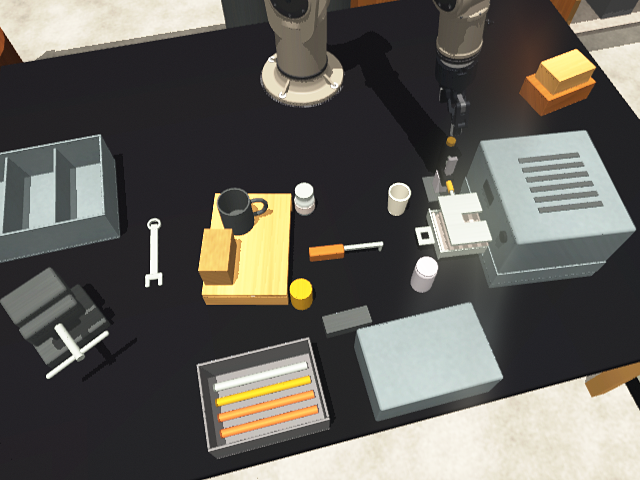

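View pics/wrist18.png

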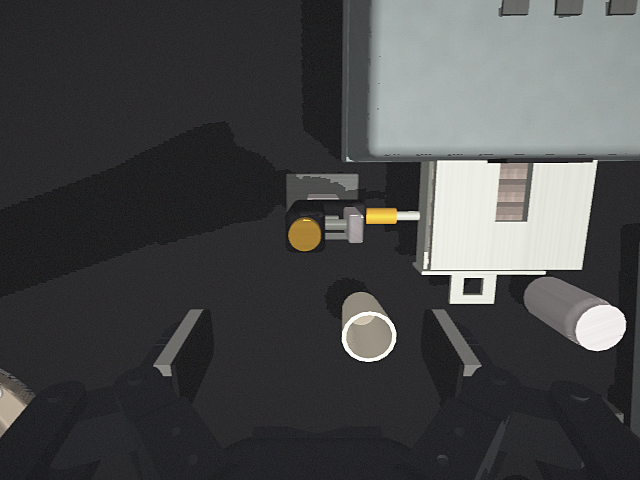

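The scene view shows the hook on the bench at (345,250), the tray out with its tab at (422,236), and the other objects where they started. In the wrist view the trigger blade at (354,225) has sprung back to its starting position, and the gripper touches nothing.

```bash
python3 -c "
from station import *
print(hand_in()); print(get_obs()['t'])"
```

```text
the job is handed in; nothing more can be done
None
the job is handed in; nothing more can be done
```

The job is done and handed in at about 23.6 s of the 67 s allowed; the hand-in gave no verdict, so the result below rests on my own checks.

**What I did:**
- **Hook:** I drew it out from under the riser by its shank, took it again by the handle, and lowered the prong into the tray's finger hole with no contact force felt.
- **Tray:** I pulled it out to its stop with about 3 N on the way and 12 N at the stop. Nothing but the hook was put to it.
- **Setting down:** I lifted the prong out, laid the hook on the bench and let go.
- **Trigger:** I squeezed it at 40–55 N for more than a second, then released it and moved up clear.

**Last checks:**
- **Tray:** its tab front measures about -138 mm, where -140 mm would be exactly at the stop, so it is 97–100 mm out.
- **Hook:** its top is at 29–30 mm, so it stands flat on the bench, and it is well away from the tray.
- **Trigger:** the blade's outer face is back at -127 mm in the wrist camera, the same as before the squeeze. The scene camera reads -123.5 mm, a few millimetres of disagreement between the cameras.
- **Other things:** they look unmoved by eye; I did not measure their positions again.
- **Second stage:** I could not read the trigger or valve directly. I judged it fully in because the gripper stopped at about 39–40 mm, which matches the 42 mm expected once the gripper's under-reading of about 1–2 mm is allowed for.

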